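# Make up the tea tray and the coffee tray for the guests

## Task

Make up the two wooden welcome trays for the guests of the flat: the mug, the square tea tin and the honey jar go on the long tray with three wells (tea), the espresso cup and the steel milk jug on the short tray with two wells (coffee). Stand each piece upright down in the well made for it: on the tea tray the mug in the large round well, the tin in the square one in the middle and the jar in the smaller round one; on the coffee tray the cup in the smaller well and the jug in the larger one. Set them down without dropping them, and leave the sugar pot, salt shaker and pepper mill where they stand.

Things in the scene. Friction and masses are not known exactly. Their poses are not given: they have to be found in the camera images.
- tea_tray: Long oblong wooden tray, 360 (its x) x 106 (its y) mm, fixed, its top face 21 mm above the worktop, a dark hand slot marked at each end. Three wells with cork floors in a row along its x axis, each 8 mm deep (floor 13 mm above the worktop): round, 80 mm across, centred at x = -100 mm (for the mug); square, 70 mm, sides along the tray's axes, at x = 0 (for the tin); round, 66 mm across, at x = +100 mm (for the honey jar); all at y = 0. Origin: centre of the underside; z up.
- coffee_tray: Short oblong wooden tray, 270 (its x) x 106 (its y) mm, fixed, otherwise like the tea tray: top face 21 mm above the worktop. Two round wells with cork floors, 8 mm deep (floor 13 mm above the worktop), along its x axis at y = 0: 64 mm across at x = -55 mm (for the espresso cup), 78 mm across at x = +55 mm (for the milk jug). Origin: centre of the underside; z up.
- mug: White ceramic mug, the taller of the two white cups: straight round body 66 mm across (foot 58), 90 mm high, open at the top, wall 4 mm; loop handle on its +y side, reaching 57 mm from the axis, 20 to 77 mm above its foot. About 250 g. Origin: centre of the underside; z up.
- espresso_cup: Small white ceramic espresso cup: straight round body 52 mm across (foot 44), 56 mm high, open at the top; loop handle on its +y side, reaching 44 mm from the axis, 18 to 51 mm above its foot. About 120 g. Origin: centre of the underside; z up.
- milk_jug: Stainless steel milk jug: round, 66 mm across over the lowest 30 mm, narrowing to 61 mm at the rim, 75 mm high, open at the top; loop handle on its +y side, reaching 56 mm from the axis, 18 to 74 mm above its foot; small spout at the rim on its -y side. About 200 g. Origin: centre of the underside; z up.
- tea_tin: Square tea tin of bare metal with a paper band, 58 x 58 mm (sides along its x and y), 89 mm high, with a small round knob 16 mm across on the lid to 97 mm. About 160 g. Origin: centre of the underside; z up.
- honey_jar: Round amber glass jar with a brass screw lid, closed: 54 mm across, 73 mm high (lid 53 mm across, from 58 mm up). About 260 g. Origin: centre of the underside; z up.
- sugar_pot: Bystander, not to be moved: squat round white lidded sugar pot without a handle, 68 mm across, 76 mm high over its small knob. Origin: centre of the underside; z up.
- salt_shaker: Bystander, not to be moved: small glass salt shaker with a steel cap, 42 mm across, 68 mm high. Origin: centre of the underside; z up.
- pepper_mill: Bystander, not to be moved: turned dark wood pepper mill, 44 mm across, 97 mm high. Origin: centre of the underside; z up.

How it is judged:
By the outcome, as a careful person would: the job done as asked, in the order asked, and still so for the second after the job is handed in, with the robot touching nothing.
It also fails if it takes over 152 s, if anything falls off the work surface, if the arm or the gripper's body presses on something with over 40 N, if the wrist force passes 120 N, or if a joint passes its speed limit or range.

## Robot

A 6-joint arm with a two-finger parallel gripper is mounted at the origin on the work surface. World frame = base frame: x ahead of the robot, y to its left, z up, the work surface at z = 0. Lengths are in m, angles in rad, forces in N, time in s.
With the tool pointing down it reaches from about 0.3 to 0.95 m from the base axis. Payload 3.1 kg.
Tool frame: the origin (TCP) lies at the very end of the fingers, on their centre line; the grasp point (between the pads) lies 19 mm behind it; z points along the fingers, y is the line along which they close (so a half turn about z gives the same grasp; the last joint's range is limited). The gripper opens to 85 mm and grips with 20 to 120 N. Pads are 22 mm wide; open, the fingers measure 114 mm over their backs; the gripper's body (76 mm by 85 mm) begins 54 mm behind the grasp point. The pads swing forward as they close: fully open they stand 13 mm farther back than shut.
Start: joints at [-0.07, 0.308, 1.634, -0, 1.2, -0.07], TCP at [0.625, -0, 0.231] pointing down, gripper open.
Joint ranges: [-3.06, 3.06], [-0.79, 1.96], [0.05, 2.63], [-1.19, 4.34], [0.05, 2.64], [-2.94, 2.94]. Speed limits (rad/s): [2.79, 2.79, 3.14, 3.14, 3.14, 3.14].

## Interface

Orientations are given as a rotation vector (axis times angle).
In Python, from cell import telemetry, capture, calibration, robot, nets gives the robot as it stands.
- The arm moves only by the tool step_arm, never from a script. Its argument "series" is a list of rows, each an object of numbers: "gripper": the finger opening in m, from 0 to 0.0854; "tx", "ty", "tz": the shift along the tool's x, y, z in m; "wx", "wy", "wz": the turn, a rotation vector about the tool's x, y, z in rad. In form: [{"gripper": .., "tx": .., "ty": .., "tz": .., "wx": .., "wy": .., "wz": ..}, ...]. A call has exactly 8 rows; each row is the pose to reach, as a shift and turn from the pose commanded when the call began, along the tool's axes at that moment; what a row does not reach only later rows make up. A row lasts 1/12 s, in which the tool goes at most 41.7 mm and 7.16 degrees, less where a joint would pass 70% of its speed; a pose out of reach is approached as far as the arm can. A call with a gripper value outside its range is refused whole. The fingers move at their own pace and stop on an object; "squeeze" is the grip in N (left out, the last holds). Time passes only in rows, so rows that repeat a pose let the fingers close, or fill a call up. It gives the time, the measured TCP pose, the force, the opening and the grip force at its end, in the units of the state.
- telemetry.sense(): the state, without advancing time (a new reading comes with each control period).
- capture(name): name is "scene" or "side" or "wrist"; returns the picture (400x640x3 uint8, red, green, blue); there is no depth.
- calibration(name): a dict with "intrinsics" (3x3 intrinsics, pixels), "xyz" and "attitude" of the camera in the world; the wrist camera has in their place "T_tool_cam" (4x4, takes a point from camera to tool coordinates, whose origin is the TCP and whose axes are the flange's). Camera axes: x right, y down, z forward; pixel columns grow to the right and rows downward; lengths in m; the calibration is good to about 2 mm. A picture is of the moment at which its call begins: read the wrist's pose just before it. calibration takes no time and is no camera call.
- robot.finish_job(): hands the job in; it is judged then, once.
Trained networks look in the newest picture that a camera, given by its name, has taken for a name from the list of things; names that differ only in an ending like _2 or _b are one class to them, and where a whole thing is asked for, a point or a joint stands for the part that bears it (a point fixed in the world has none). Each returns a list of dicts, best first, with "confidence" (0 to 1); they miss things now and then, are a little off and sometimes report something else, mostly with a low value. They report only what shows in the picture. A call takes as long as a camera call.
- nets.recognise(thing, camera): "xy" ([column, row] in pixels, amid what is visible of it).
- nets.trace(thing, camera): "region" (400x640 bool, what is visible of it) and "xy" ([column, row] in pixels, amid what is visible of it).
The state is a dict: "t": time; "qpos": joint angles; "joint_velocities": joint speeds; "joint_torque": joint torques, N m; "ee_pos": TCP position; "ee_rot": TCP orientation; "contact_force": force on the tool from outside, world axes, zero at the start; "torque": the same for the moment, N m; "gripper_width": finger opening in m; "finger_force": force on a finger pad.
Only numpy, scipy, OpenCV 4.12 (cv2) and the standard library are available. Lean on these libraries where they do the work, as an engineer would, in place of code of your own. Each camera call takes 0.05 s, during which the arm holds its last target. There are 200 camera calls.

## Working session

There is one attempt and no reset: what is moved stays moved. The work goes in short steps, Python scripts to look and compute and a tool call to move; the robot and the scene stay as the last step left them, time stands still between calls to the robot, and variables do not carry over. Pictures are saved under pics/ and viewed, at most 14 in all, crops included, and the job is handed in when it is done.

Besides the shell and the picture viewer there is one more tool, called as name([rows], argument=value, ...), one row to a line, values as JSON. step_arm: Moves the arm, as the interface text tells. Its arguments: {"type":"object","properties":{"series":{"type":"array"},"squeeze":{"type":"number"}},"required":["series"]}

```bash
ls; mkdir -p pics; python3 - <<'E'
from cell import telemetry, capture, calibration, robot, nets
import cv2, numpy as np
s=telemetry.sense(); print({k:np.round(v,3).tolist() for k,v in s.items()})
for n in ("scene","side","wrist"):
    im=capture(n); cv2.imwrite(f"pics/{n}0.png",im[:,:,::-1]); print(n,calibration(n))
    for t in "tea_tray coffee_tray mug espresso_cup milk_jug tea_tin honey_jar sugar_pot salt_shaker pepper_mill".split():
        print(t,[(np.round(d["xy"]).tolist(),round(d["confidence"],2)) for d in nets.recognise(t,n)[:2]])
E
```

```text
pics
{'t': 0.0, 'qpos': [-0.07, 0.309, 1.635, 0.0, 1.2, -0.07], 'joint_velocities': [0.0, 0.001, 0.001, -0.002, -0.0, 0.002], 'joint_torque': [0.0, -41.525, -27.667, -0.0, 0.01, -0.0], 'ee_pos': [0.624, 0.0, 0.23], 'ee_rot': [-2.22, -2.22, 0.002], 'contact_force': [0.687, -0.693, 0.107], 'torque': [0.03, 0.062, -0.064], 'finger_force': 0.0, 'gripper_width': 0.086}
scene {'intrinsics': array([[460.06863347,   0.        , 321.66350857],
       [  0.        , 460.06863347, 203.32222958],
       [  0.        ,   0.        ,   1.        ]]), 'xyz': array([1.45178066, 0.51016651, 0.72374345]), 'attitude': array([-1.19266207, -2.11807124,  1.11298547])}
tea_tray [([250.0, 166.0], 0.93), ([305.0, 187.0], 0.22)]
coffee_tray [([463.0, 237.0], 0.9), ([247.0, 165.0], 0.38)]
mug [([360.0, 229.0], 0.86)]
espresso_cup [([394.0, 192.0], 0.71)]
milk_jug [([308.0, 187.0], 0.74), ([344.0, 181.0], 0.65)]
tea_tin [([299.0, 217.0], 0.88)]
honey_jar [([265.0, 197.0], 0.94)]
sugar_pot [([304.0, 166.0], 0.6)]
salt_shaker [([349.0, 206.0], 0.8)]
pepper_mill [([304.0, 187.0], 0.56)]
side {'intrinsics': array([
[... 812 characters left out ...]
1829732e-04, -9.44433716e-01, -3.28701904e-01,
         8.47329115e-02],
       [ 9.99999987e-01,  1.48481417e-04, -5.59811960e-05,
         1.11491530e-03],
       [ 1.01676654e-04, -3.28701894e-01,  9.44433722e-01,
        -1.42560239e-01],
       [ 0.00000000e+00,  0.00000000e+00,  0.00000000e+00,
         1.00000000e+00]])}
tea_tray [([258.0, 358.0], 0.66)]
coffee_tray []
mug [([345.0, 25.0], 0.84)]
espresso_cup [([129.0, 33.0], 0.78)]
milk_jug [([176.0, 177.0], 0.98)]
tea_tin [([376.0, 188.0], 0.78), ([333.0, 288.0], 0.65)]
honey_jar [([333.0, 288.0], 0.85)]
sugar_pot [([175.0, 274.0], 0.98), ([346.0, 23.0], 0.7)]
salt_shaker [([258.0, 110.0], 0.89)]
pepper_mill [([266.0, 228.0], 0.66)]
```

View pics/scene0.png

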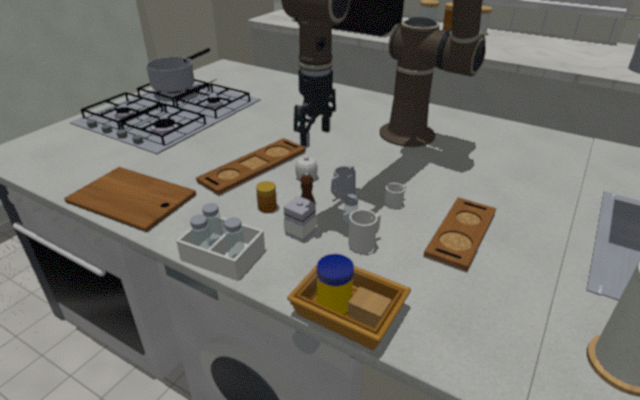

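View pics/wrist0.png

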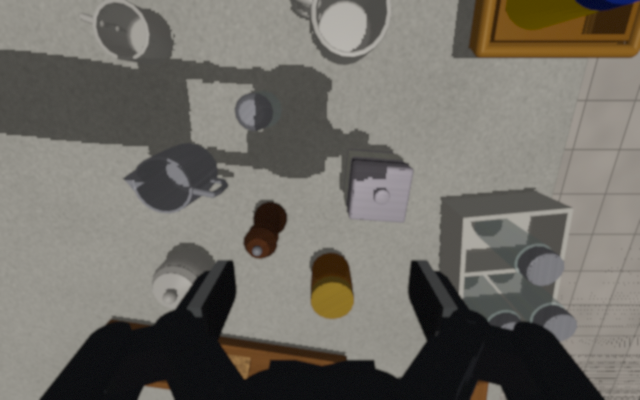

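View pics/side0.png

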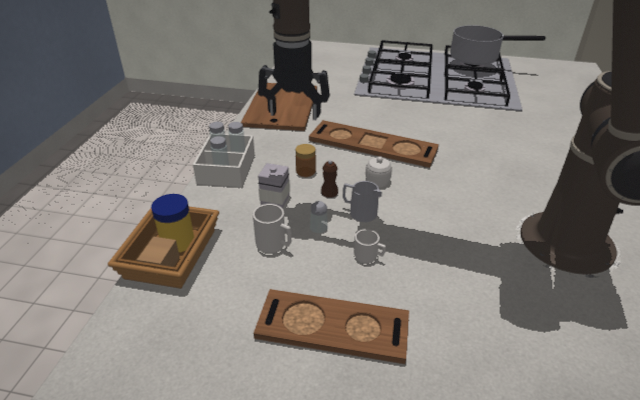

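The scene shows the tea tray at about (250,166), the coffee tray at (463,237), and the pieces in a cluster between them. Wrist picture: right is world +x and up is +y. The jug (176,177), mill (265,228), tin (380,190) and salt shaker (254,110) stand close together. I'll fit models to the traced masks.

```bash
cat > h.py <<'E'
from cell import telemetry, capture, calibration, robot, nets
import cv2, numpy as np
from scipy.optimize import minimize
from scipy.spatial.transform import Rotation as R
def cam(n,s=None):
    c=calibration(n)
    if n=="wrist":
        T=np.eye(4);T[:3,:3]=R.from_rotvec(s["ee_rot"]).as_matrix();T[:3,3]=s["ee_pos"];T=T@c["T_tool_cam"]
    else:
        T=np.eye(4);T[:3,:3]=R.from_rotvec(c["attitude"]).as_matrix();T[:3,3]=c["xyz"]
    return c["intrinsics"],T
def proj(K,T,P):
    q=(np.asarray(P)-T[:3,3])@T[:3,:3]; u=q@K.T
    return u[:,:2]/u[:,2:]
def ray(K,T,uv,z):
    d=T[:3,:3]@np.linalg.solve(K,[*uv,1]); return T[:3,3]+d*(z-T[2,3])/d[2]
A=np.linspace(0,2*np.pi,40,endpoint=False)
ring=lambda r,z:np.c_[r*np.cos(A),r*np.sin(A),0*A+z]
box=lambda a,b,z0,z1:np.array([[x,y,z] for x in(-a,a) for y in(-b,b) for z in(z0,z1)])
hand=lambda y0,y1,z0,z1:np.array([[x,y,z] for x in(-.006,.006) for y in(y0,y1) for z in(z0,z1)])
cyl=lambda *rz:np.vstack([ring(r,z) for r,z in rz])
M=dict(mug=[cyl((.029,0),(.033,.01),(.033,.09)),hand(.03,.057,.02,.077)],
 espresso_cup=[cyl((.022,0),(.026,.01),(.026,.056)),hand(.024,.044,.018,.051)],
 milk_jug=[cyl((.033,0),(.033,.03),(.0305,.075)),hand(.03,.056,.018,.074)],
 tea_tin=[box(.029,.029,0,.089),cyl((.008,.089),(.008,.097))],
 honey_jar=[cyl((.027,0),(.0265,.073))],
 sugar_pot=[cyl((.034,0),(.034,.05),(.01,.076))],salt_shaker=[cyl((.021,0),(.018,.068))],pepper_mill=[cyl((.022,0),(.018,.097))],
 tea_tray=[box(.18,.053,0,.021)],coffee_tray=[box(.135,.053,0,.021)])
S=4
def render(name,p,K,T):
    im=np.zeros((400*1,640*1),np.uint8); c,s=np.cos(p[2]),np.sin(p[2]); Rz=np.array([[c,-s,0],[s,c,0],[0,0,1]])
    for part in M[name]:
        uv=proj(K,T,part@Rz.T+[p[0],p[1],0])
        h=cv2.convexHull((uv*16).astype(np.int32)); cv2.fillConvexPoly(im,h,255,cv2.LINE_AA,4)
    return im/255.
def fit(name,views,p0,yaws=(0,)):
    "views: list of (K,T,mask)"
    def cost(p):
        c=0
        for K,T,m in views:
            r=render(name,p,K,T); c+=1-np.minimum(r,m).sum()/max(1,np.maximum(r,m).sum())
        return c/len(views)
    best=None
    for y in yaws:
        x0=np.array([p0[0],p0[1],y]); sx=np.array([x0,x0+[.015,0,0],x0+[0,.015,0],x0+[0,0,.3]])
        r=minimize(cost,x0,method="Nelder-Mead",options=dict(initial_simplex=sx,xatol=2e-4,fatol=1e-4,maxfev=160))
        if best is None or r.fun<best.fun: best=r
    return best.x,best.fun,[round(float(1-np.minimum(render(name,best.x,K,T),m).sum()/np.maximum(render(name,best.x,K,T),m).sum()),2) for K,T,m in views]
E
cat > m.py <<'E'
from h import *
s=telemetry.sense(); V={}
for n in("scene","side","wrist"):
    V[n]=cam(n,s); capture(n)
p0=dict(mug=(.64,.15),espresso_cup=(.5,.15),milk_jug=(.53,.04),tea_tin=(.66,.02),honey_jar=(.63,-.06),sugar_pot=(.51,-.06),salt_shaker=(.57,.1),pepper_mill=(.57,0),tea_tray=(.6,-.2),coffee_tray=(.55,.35))
import json;out={}
for t in p0:
    vs=[];z=.02 if "tray" in t else .04
    for n in V:
        if n=="wrist" and "tray" in t: continue
        d=nets.trace(t,n)
        if d and d[0]["confidence"]>.5: vs.append((*V[n],d[0]["region"].astype(float))); print(n,round(d[0]["confidence"],2),ray(*V[n],d[0]["xy"],z)[:2].round(3),end=" ")
    if not vs: print(t,"none");continue
    c=np.median([ray(K,T,np.argwhere(m)[:,::-1].mean(0),z)[:2] for K,T,m in vs],0)
    ys=np.arange(4)*np.pi/2 if len(M[t])>1 and t in("mug","espresso_cup","milk_jug") else (np.arange(4)*np.pi/4 if "tray" in t else (0,.7) if t=="tea_tin" else (0,))
    p,f,e=fit(t,vs,c,ys); out[t]=p.tolist(); print("\n",t,p.round(4),round(f,3),e)
json.dump(out,open("poses.json","w"))
E
python3 m.py
```

```text
scene 0.68 [0.633 0.14 ] side 0.81 [0.657 0.134] wrist 0.8 [0.65  0.146] 
 mug [0.6502 0.1478 1.1292] 0.097 [0.19, 0.07, 0.04]
scene 0.78 [0.441 0.146] side 0.63 [0.441 0.144] wrist 0.67 [0.437 0.139] 
 espresso_cup [0.4405 0.1403 1.3401] 0.132 [0.15, 0.15, 0.1]
scene 0.71 [ 0.48  -0.003] wrist 0.95 [ 0.458 -0.004] 
 milk_jug [ 0.4625 -0.0054  4.5963] 0.117 [0.14, 0.09]
scene 0.74 [ 0.676 -0.021] side 0.85 [ 0.687 -0.011] wrist 0.89 [ 0.686 -0.015] 
 tea_tin [ 0.6838 -0.0098  1.566 ] 0.115 [0.12, 0.13, 0.09]
scene 0.95 [ 0.65  -0.144] side 0.74 [0.653 0.138] wrist 0.81 [ 0.643 -0.149] 
 honey_jar [ 0.6379 -0.1494  0.3595] 0.394 [0.12, 1.0, 0.06]
scene 0.91 [ 0.456 -0.14 ] side 0.89 [ 0.437 -0.134] wrist 0.69 [ 0.443 -0.13 ] 
 sugar_pot [ 0.4446 -0.1466  0.1573] 0.308 [0.32, 0.23, 0.37]
side 0.67 [0.556 0.086] wrist 0.78 [0.559 0.065] 
 salt_shaker [0.5587 0.0669 0.1141] 0.184 [0.24, 0.13]
scene 0.81 [ 0.551 -0.076] side 0.86 [ 0.554 -0.055] wrist 0.57 [ 0.562 -0.069] 
 pepper_mill [ 0.5596 -0.0661  0.2642] 0.322 [0.51, 0.21, 0.24]
scene 0.79 [ 0.517 -0.312] side 0.7 [ 0.475 -0.297] 
 tea_tray [ 0.4795 -0.3229  2.9496] 0.117 [0.13, 0.11]
scene 0.74 [0.511 0.349] side 0.83 [0.473 0.351] 
 coffee_tray [0.4738 0.3404 3.1525] 0.059 [0.06, 0.06]
```

step_arm([
  {"gripper": 0.085,"tx": -0.036,"ty": -0.018},
  {"gripper": 0.085,"tx": -0.073,"ty": -0.036},
  {"gripper": 0.085,"tx": -0.11,"ty": -0.055},
  {"gripper": 0.085,"tx": -0.146,"ty": -0.073},
  {"gripper": 0.085,"tx": -0.183,"ty": -0.09},
  {"gripper": 0.085,"tx": -0.22,"ty": -0.11},
  {"gripper": 0.085,"tx": -0.256,"ty": -0.128},
  {"gripper": 0.085,"tx": -0.29,"ty": -0.144},
])

```text
schema error: expected keys gripper, tx, ty, tz, wx, wy, wz
```

step_arm([
  {"tx": 0},
  {"tx": 0},
  {"tx": 0},
  {"tx": 0},
  {"tx": 0},
  {"tx": 0},
  {"tx": 0},
  {"tx": 0},
])

```text
schema error: expected keys gripper, tx, ty, tz, wx, wy, wz
```

```bash
cat > tray.py <<'E'
import sys,json
from h import *
t=sys.argv[1]; s=telemetry.sense(); im=capture("wrist").copy(); K,T=cam("wrist",s)
d=nets.trace(t,"wrist"); print(s["ee_pos"].round(4) if hasattr(s["ee_pos"],"round") else s["ee_pos"],s["ee_rot"],[ (x["confidence"],x["xy"]) for x in d[:2]])
P=json.load(open("poses.json")); p=P[t]
q,f,e=fit(t,[(K,T,d[0]["region"].astype(float))],p[:2],(p[2],)); print(q,f)
b=im[:,:,::-1].copy()
for pp,col in((p,(0,0,255)),(q,(0,255,0))):
    c_,s_=np.cos(pp[2]),np.sin(pp[2]); Rz=np.array([[c_,-s_,0],[s_,c_,0],[0,0,1]])
    sh=[(.04,-.1),(.033,.1)] if t=="tea_tray" else [(.032,-.055),(.039,.055)]
    L=[ring(r,.021)+[x,0,0] for r,x in sh]; a=.18 if t=="tea_tray" else .135
    L.append(np.array([[-a,-.053,.021],[a,-.053,.021],[a,.053,.021],[-a,.053,.021]]))
    for l in L: cv2.polylines(b,[ (proj(K,T,l@Rz.T+[pp[0],pp[1],0])*16).astype(np.int32)],True,col,1,cv2.LINE_AA,4)
cv2.imwrite(f"pics/{t}.png",b)
json.dump(q.tolist(),open(t+".json","w"))
E
python3 tray.py tea_tray
```

```text
[ 0.625  -0.      0.2312] [-2.22131484e+00 -2.22140178e+00  1.04045208e-04] [(0.67, [255.0, 357.2])]
[ 0.51047068 -0.32955431  2.93067236] 0.8330689125865502
```

View pics/tea_tray.png

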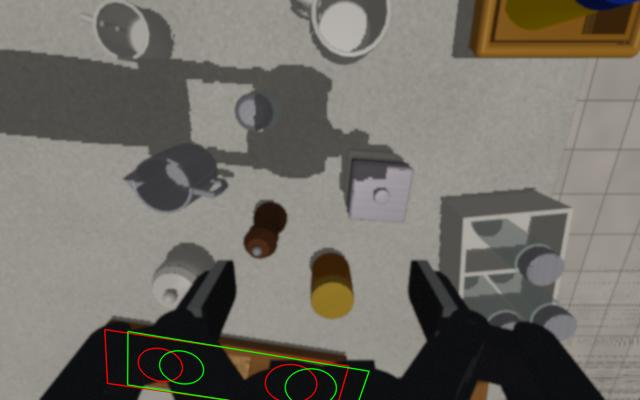

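The move was refused because every row needs all its keys. The picture still shows the start view, with the tray's edge at about (113,318)–(345,355).

step_arm([
  {"gripper": 0.085,"tx": -0.036,"ty": -0.018,"tz": 0,"wx": 0,"wy": 0,"wz": 0},
  {"gripper": 0.085,"tx": -0.073,"ty": -0.036,"tz": 0,"wx": 0,"wy": 0,"wz": 0},
  {"gripper": 0.085,"tx": -0.11,"ty": -0.055,"tz": 0,"wx": 0,"wy": 0,"wz": 0},
  {"gripper": 0.085,"tx": -0.146,"ty": -0.073,"tz": 0,"wx": 0,"wy": 0,"wz": 0},
  {"gripper": 0.085,"tx": -0.183,"ty": -0.09,"tz": 0,"wx": 0,"wy": 0,"wz": 0},
  {"gripper": 0.085,"tx": -0.22,"ty": -0.11,"tz": 0,"wx": 0,"wy": 0,"wz": 0},
  {"gripper": 0.085,"tx": -0.256,"ty": -0.128,"tz": 0,"wx": 0,"wy": 0,"wz": 0},
  {"gripper": 0.085,"tx": -0.29,"ty": -0.144,"tz": 0,"wx": 0,"wy": 0,"wz": 0},
])

```text
t: 3.97
ee_pos: [0.4796, -0.2918, 0.2316]
ee_rot: [2.221, 2.221, -0.0]
contact_force: [0.9, -0.5, 1.0]
gripper_width: 0.0849
finger_force: 0.0
```

step_arm([
  {"gripper": 0.085,"tx": 0,"ty": 0,"tz": 0,"wx": 0,"wy": 0,"wz": 0},
  {"gripper": 0.085,"tx": 0,"ty": 0,"tz": 0,"wx": 0,"wy": 0,"wz": 0},
  {"gripper": 0.085,"tx": 0,"ty": 0,"tz": 0,"wx": 0,"wy": 0,"wz": 0},
  {"gripper": 0.085,"tx": 0,"ty": 0,"tz": 0,"wx": 0,"wy": 0,"wz": 0},
  {"gripper": 0.085,"tx": 0,"ty": 0,"tz": 0,"wx": 0,"wy": 0,"wz": 0},
  {"gripper": 0.085,"tx": 0,"ty": 0,"tz": 0,"wx": 0,"wy": 0,"wz": 0},
  {"gripper": 0.085,"tx": 0,"ty": 0,"tz": 0,"wx": 0,"wy": 0,"wz": 0},
  {"gripper": 0.085,"tx": 0,"ty": 0,"tz": 0,"wx": 0,"wy": 0,"wz": 0},
])

```text
t: 4.63
ee_pos: [0.4814, -0.2893, 0.2312]
ee_rot: [-2.22, -2.223, 0.0]
contact_force: [0.7, 0.3, -0.4]
gripper_width: 0.0851
finger_force: 0.0
```

```bash
python3 tray.py tea_tray
```

```text
[ 0.4814 -0.2893  0.2312] [-2.21983809e+00 -2.22290146e+00  4.44877497e-05] [(0.69, [311.9, 185.6])]
[ 0.47748509 -0.31863419  2.94761676] 0.024669311135976035
```

View pics/tea_tray.png

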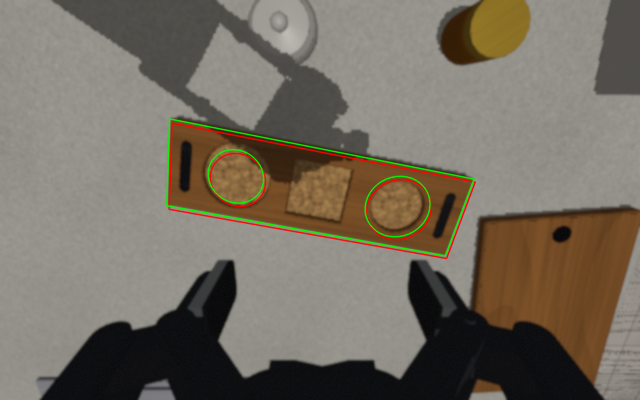

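The green outline from the wrist fit matches the tea tray. Its large round well is the left one at (237,175), which is world −x, so the tray yaw is −0.194. Next I go above the mug.

step_arm([
  {"gripper": 0.085,"tx": 0.25,"ty": 0.097,"tz": 0,"wx": 0,"wy": 0,"wz": 0},
  {"gripper": 0.085,"tx": 0.25,"ty": 0.097,"tz": 0,"wx": 0,"wy": 0,"wz": 0},
  {"gripper": 0.085,"tx": 0.25,"ty": 0.097,"tz": 0,"wx": 0,"wy": 0,"wz": 0},
  {"gripper": 0.085,"tx": 0.25,"ty": 0.097,"tz": 0,"wx": 0,"wy": 0,"wz": 0},
  {"gripper": 0.085,"tx": 0.25,"ty": 0.097,"tz": 0,"wx": 0,"wy": 0,"wz": 0},
  {"gripper": 0.085,"tx": 0.25,"ty": 0.097,"tz": 0,"wx": 0,"wy": 0,"wz": 0},
  {"gripper": 0.085,"tx": 0.25,"ty": 0.097,"tz": 0,"wx": 0,"wy": 0,"wz": 0},
  {"gripper": 0.085,"tx": 0.25,"ty": 0.097,"tz": 0,"wx": 0,"wy": 0,"wz": 0},
])

```text
t: 5.4
ee_pos: [0.5793, -0.0358, 0.2314]
ee_rot: [-2.216, -2.227, -0.003]
contact_force: [0.0, 0.3, 0.5]
gripper_width: 0.0851
finger_force: 0.0
```

step_arm([
  {"gripper": 0.085,"tx": 0.187,"ty": 0.072,"tz": 0.03,"wx": 0,"wy": 0,"wz": -0.95},
  {"gripper": 0.085,"tx": 0.187,"ty": 0.072,"tz": 0.03,"wx": 0,"wy": 0,"wz": -0.95},
  {"gripper": 0.085,"tx": 0.187,"ty": 0.072,"tz": 0.03,"wx": 0,"wy": 0,"wz": -0.95},
  {"gripper": 0.085,"tx": 0.187,"ty": 0.072,"tz": 0.03,"wx": 0,"wy": 0,"wz": -0.95},
  {"gripper": 0.085,"tx": 0.187,"ty": 0.072,"tz": 0.03,"wx": 0,"wy": 0,"wz": -0.95},
  {"gripper": 0.085,"tx": 0.187,"ty": 0.072,"tz": 0.03,"wx": 0,"wy": 0,"wz": -0.95},
  {"gripper": 0.085,"tx": 0.187,"ty": 0.072,"tz": 0.03,"wx": 0,"wy": 0,"wz": -0.95},
  {"gripper": 0.085,"tx": 0.187,"ty": 0.072,"tz": 0.03,"wx": 0,"wy": 0,"wz": -0.95},
])

```text
t: 6.07
ee_pos: [0.6499, 0.1468, 0.2005]
ee_rot: [-0.95, -2.994, 0.002]
contact_force: [-0.1, -1.2, 0.2]
gripper_width: 0.0849
finger_force: 0.0
```

```bash
cat > look.py <<'E'
# look.py thing [save]: wrist fit, then shift to stand over it with tool-x at yaw+dpsi
import sys,json
from h import *
t=sys.argv[1]; s=telemetry.sense(); im=capture("wrist"); K,T=cam("wrist",s)
d=nets.trace(t,"wrist"); print([(x["confidence"],x["xy"]) for x in d[:2]])
P=json.load(open("poses.json")); p=P[t]
q,f,e=fit(t,[(K,T,d[0]["region"].astype(float))],p[:2],(p[2],)); print("old",np.round(p,4),"new",q.round(4),round(f,3))
P[t+"_w"]=q.tolist(); json.dump(P,open("poses.json","w"))
E
cat > go.py <<'E'
# go.py x y z psi_deg: shift in tool axes from the current pose
import sys
from h import *
x,y,z,psi=map(float,sys.argv[1:]); s=telemetry.sense(); r=R.from_rotvec(s["ee_rot"]); a=np.deg2rad(psi)
t=np.array([[np.cos(a),np.sin(a),0],[np.sin(a),-np.cos(a),0],[0,0,-1]])
print("pos",np.round(s["ee_pos"],4),"F",np.round(s["contact_force"],1),"w",np.round(s["gripper_width"],4),"t",round(s["t"],2)); print("shift",r.inv().apply(np.array([x,y,z])-s["ee_pos"]).round(4),"turn",(r.inv()*R.from_matrix(t)).as_rotvec().round(4))
E
python3 look.py mug; python3 go.py .650 .148 .2 154.7
```

```text
[(0.56, [322.1, 185.6])]
old [0.6502 0.1478 1.1292] new [0.6491 0.1467 1.157 ] 0.068
pos [0.65   0.1461 0.2009] F [-0.4  0.1 -0. ] w 0.0849 t 6.17
shift [0.001  0.0015 0.0009] turn [-0.0009 -0.0002 -0.1797]
```

step_arm([
  {"gripper": 0.085,"tx": 0,"ty": 0.001,"tz": 0.04,"wx": 0,"wy": 0,"wz": -0.19},
  {"gripper": 0.085,"tx": 0,"ty": 0.001,"tz": 0.08,"wx": 0,"wy": 0,"wz": -0.19},
  {"gripper": 0.085,"tx": 0,"ty": 0.001,"tz": 0.11,"wx": 0,"wy": 0,"wz": -0.19},
  {"gripper": 0.085,"tx": 0,"ty": 0.001,"tz": 0.13,"wx": 0,"wy": 0,"wz": -0.19},
  {"gripper": 0.085,"tx": 0,"ty": 0.001,"tz": 0.145,"wx": 0,"wy": 0,"wz": -0.19},
  {"gripper": 0.085,"tx": 0,"ty": 0.001,"tz": 0.155,"wx": 0,"wy": 0,"wz": -0.19},
  {"gripper": 0.085,"tx": 0,"ty": 0.001,"tz": 0.155,"wx": 0,"wy": 0,"wz": -0.19},
  {"gripper": 0.085,"tx": 0,"ty": 0.001,"tz": 0.155,"wx": 0,"wy": 0,"wz": -0.19},
])

```text
t: 6.83
ee_pos: [0.6512, 0.1475, 0.0468]
ee_rot: [0.673, 3.068, 0.0]
contact_force: [0.2, 0.0, 1.0]
gripper_width: 0.0852
finger_force: 0.0
```

step_arm([
  {"gripper": 0.06,"tx": 0,"ty": 0,"tz": 0,"wx": 0,"wy": 0,"wz": 0},
  {"gripper": 0.05,"tx": 0,"ty": 0,"tz": 0,"wx": 0,"wy": 0,"wz": 0},
  {"gripper": 0.05,"tx": 0,"ty": 0,"tz": 0,"wx": 0,"wy": 0,"wz": 0},
  {"gripper": 0.05,"tx": 0,"ty": 0,"tz": 0,"wx": 0,"wy": 0,"wz": 0},
  {"gripper": 0.05,"tx": 0,"ty": 0,"tz": 0,"wx": 0,"wy": 0,"wz": 0},
  {"gripper": 0.05,"tx": 0,"ty": 0,"tz": 0,"wx": 0,"wy": 0,"wz": 0},
  {"gripper": 0.05,"tx": 0,"ty": 0,"tz": 0,"wx": 0,"wy": 0,"wz": 0},
  {"gripper": 0.05,"tx": 0,"ty": 0,"tz": 0,"wx": 0,"wy": 0,"wz": 0},
], squeeze=40)

```text
t: 7.5
ee_pos: [0.6525, 0.1476, 0.0489]
ee_rot: [0.671, 3.065, 0.001]
contact_force: [-1.6, -2.1, 7.0]
gripper_width: 0.0644
finger_force: 44.9
```

step_arm([
  {"gripper": 0.05,"tx": 0,"ty": 0,"tz": -0.02,"wx": 0,"wy": 0,"wz": 0},
  {"gripper": 0.05,"tx": 0,"ty": 0,"tz": -0.05,"wx": 0,"wy": 0,"wz": 0},
  {"gripper": 0.05,"tx": 0,"ty": 0,"tz": -0.085,"wx": 0,"wy": 0,"wz": 0},
  {"gripper": 0.05,"tx": 0,"ty": 0,"tz": -0.12,"wx": 0,"wy": 0,"wz": 0},
  {"gripper": 0.05,"tx": 0,"ty": -0.02,"tz": -0.14,"wx": 0,"wy": 0,"wz": 0},
  {"gripper": 0.05,"tx": 0,"ty": -0.05,"tz": -0.14,"wx": 0,"wy": 0,"wz": 0},
  {"gripper": 0.05,"tx": 0,"ty": -0.085,"tz": -0.14,"wx": 0,"wy": 0,"wz": 0},
  {"gripper": 0.05,"tx": 0,"ty": -0.12,"tz": -0.14,"wx": 0,"wy": 0,"wz": 0},
])

```text
t: 8.17
ee_pos: [0.5997, 0.0385, 0.1866]
ee_rot: [0.669, 3.069, 0.001]
contact_force: [0.9, -0.4, -3.5]
gripper_width: 0.0643
finger_force: 45.8
```

step_arm([
  {"gripper": 0.05,"tx": 0.008,"ty": -0.035,"tz": 0,"wx": 0,"wy": 0,"wz": -0.03},
  {"gripper": 0.05,"tx": 0.016,"ty": -0.07,"tz": 0,"wx": 0,"wy": 0,"wz": -0.06},
  {"gripper": 0.05,"tx": 0.024,"ty": -0.105,"tz": 0,"wx": 0,"wy": 0,"wz": -0.09},
  {"gripper": 0.05,"tx": 0.032,"ty": -0.14,"tz": 0,"wx": 0,"wy": 0,"wz": -0.12},
  {"gripper": 0.05,"tx": 0.04,"ty": -0.175,"tz": 0,"wx": 0,"wy": 0,"wz": -0.15},
  {"gripper": 0.05,"tx": 0.048,"ty": -0.21,"tz": 0,"wx": 0,"wy": 0,"wz": -0.18},
  {"gripper": 0.05,"tx": 0.056,"ty": -0.245,"tz": 0,"wx": 0,"wy": 0,"wz": -0.21},
  {"gripper": 0.05,"tx": 0.062,"ty": -0.28,"tz": 0,"wx": 0,"wy": 0,"wz": -0.23},
])

```text
t: 8.83
ee_pos: [0.4253, -0.1901, 0.1858]
ee_rot: [-0.312, -3.125, -0.001]
contact_force: [0.4, -0.8, -3.5]
gripper_width: 0.0646
finger_force: 45.8
```

```bash
python3 go.py .3793 -.2993 .16 168.9
```

```text
pos [ 0.4253 -0.1901  0.1858] F [ 0.4 -0.8 -3.5] w 0.0646 t 8.83
shift [ 0.0234 -0.1162  0.0257] turn [ 0.0007 -0.0006 -0.0054]
```

step_arm([
  {"gripper": 0.05,"tx": 0.006,"ty": -0.03,"tz": 0,"wx": 0,"wy": 0,"wz": 0},
  {"gripper": 0.05,"tx": 0.012,"ty": -0.06,"tz": 0,"wx": 0,"wy": 0,"wz": 0},
  {"gripper": 0.05,"tx": 0.018,"ty": -0.09,"tz": 0,"wx": 0,"wy": 0,"wz": 0},
  {"gripper": 0.05,"tx": 0.023,"ty": -0.112,"tz": 0.04,"wx": 0,"wy": 0,"wz": 0},
  {"gripper": 0.05,"tx": 0.023,"ty": -0.114,"tz": 0.07,"wx": 0,"wy": 0,"wz": 0},
  {"gripper": 0.05,"tx": 0.023,"ty": -0.114,"tz": 0.07,"wx": 0,"wy": 0,"wz": 0},
  {"gripper": 0.05,"tx": 0.023,"ty": -0.114,"tz": 0.07,"wx": 0,"wy": 0,"wz": 0},
  {"gripper": 0.05,"tx": 0.023,"ty": -0.114,"tz": 0.07,"wx": 0,"wy": 0,"wz": 0},
])

```text
t: 9.5
ee_pos: [0.3825, -0.2967, 0.117]
ee_rot: [0.314, 3.125, -0.0]
contact_force: [0.3, 0.4, -3.6]
gripper_width: 0.0645
finger_force: 47.4
```

```bash
python3 go.py .3793 -.2993 .062 168.9; python3 - <<'E'
from h import *
cv2.imwrite("pics/mughold.png",capture("wrist")[:,:,::-1])
E
```

```text
pos [ 0.3825 -0.2967  0.117 ] F [ 0.3  0.4 -3.6] w 0.0645 t 9.5
shift [ 0.0027 -0.0032  0.055 ] turn [ 0.      0.0008 -0.0068]
```

View pics/mughold.png

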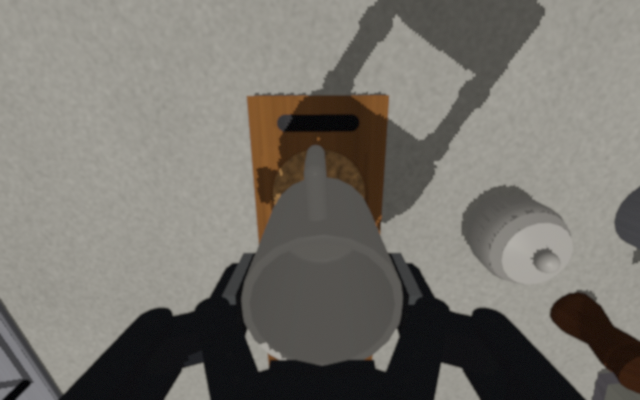

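step_arm([
  {"gripper": 0.05,"tx": 0.003,"ty": -0.003,"tz": 0.015,"wx": 0,"wy": 0,"wz": 0},
  {"gripper": 0.05,"tx": 0.003,"ty": -0.003,"tz": 0.03,"wx": 0,"wy": 0,"wz": 0},
  {"gripper": 0.05,"tx": 0.003,"ty": -0.003,"tz": 0.04,"wx": 0,"wy": 0,"wz": 0},
  {"gripper": 0.05,"tx": 0.003,"ty": -0.003,"tz": 0.046,"wx": 0,"wy": 0,"wz": 0},
  {"gripper": 0.05,"tx": 0.003,"ty": -0.003,"tz": 0.049,"wx": 0,"wy": 0,"wz": 0},
  {"gripper": 0.05,"tx": 0.003,"ty": -0.003,"tz": 0.051,"wx": 0,"wy": 0,"wz": 0},
  {"gripper": 0.05,"tx": 0.003,"ty": -0.003,"tz": 0.052,"wx": 0,"wy": 0,"wz": 0},
  {"gripper": 0.05,"tx": 0.003,"ty": -0.003,"tz": 0.053,"wx": 0,"wy": 0,"wz": 0},
])

```text
t: 10.22
ee_pos: [0.379, -0.2997, 0.0639]
ee_rot: [0.314, 3.125, -0.001]
contact_force: [1.2, 0.0, -3.5]
gripper_width: 0.0641
finger_force: 47.3
```

```bash
python3 go.py .3793 -.2993 .062 168.9
```

```text
pos [ 0.379  -0.2997  0.0639] F [ 1.2  0.  -3.5] w 0.0641 t 10.22
shift [-0.0002  0.0004  0.0019] turn [-0.0008  0.0012 -0.0069]
```

step_arm([
  {"gripper": 0.05,"tx": 0,"ty": 0,"tz": 0.001,"wx": 0,"wy": 0,"wz": 0},
  {"gripper": 0.05,"tx": 0,"ty": 0,"tz": 0.001,"wx": 0,"wy": 0,"wz": 0},
  {"gripper": 0.05,"tx": 0,"ty": 0,"tz": 0.002,"wx": 0,"wy": 0,"wz": 0},
  {"gripper": 0.05,"tx": 0,"ty": 0,"tz": 0.002,"wx": 0,"wy": 0,"wz": 0},
  {"gripper": 0.05,"tx": 0,"ty": 0,"tz": 0.003,"wx": 0,"wy": 0,"wz": 0},
  {"gripper": 0.05,"tx": 0,"ty": 0,"tz": 0.003,"wx": 0,"wy": 0,"wz": 0},
  {"gripper": 0.05,"tx": 0,"ty": 0,"tz": 0.003,"wx": 0,"wy": 0,"wz": 0},
  {"gripper": 0.05,"tx": 0,"ty": 0,"tz": 0.003,"wx": 0,"wy": 0,"wz": 0},
])

```text
t: 10.88
ee_pos: [0.3789, -0.2997, 0.0618]
ee_rot: [0.315, 3.125, -0.0]
contact_force: [-1.6, 1.4, 8.0]
gripper_width: 0.0645
finger_force: 48.3
```

step_arm([
  {"gripper": 0.07,"tx": 0,"ty": 0,"tz": 0,"wx": 0,"wy": 0,"wz": 0},
  {"gripper": 0.08,"tx": 0,"ty": 0,"tz": 0,"wx": 0,"wy": 0,"wz": 0},
  {"gripper": 0.085,"tx": 0,"ty": 0,"tz": 0,"wx": 0,"wy": 0,"wz": 0},
  {"gripper": 0.085,"tx": 0,"ty": 0,"tz": 0,"wx": 0,"wy": 0,"wz": 0},
  {"gripper": 0.085,"tx": 0,"ty": 0,"tz": -0.01,"wx": 0,"wy": 0,"wz": 0},
  {"gripper": 0.085,"tx": 0,"ty": 0,"tz": -0.03,"wx": 0,"wy": 0,"wz": 0},
  {"gripper": 0.085,"tx": 0,"ty": 0,"tz": -0.06,"wx": 0,"wy": 0,"wz": 0},
  {"gripper": 0.085,"tx": 0,"ty": 0,"tz": -0.1,"wx": 0,"wy": 0,"wz": 0},
])

```text
t: 11.55
ee_pos: [0.3764, -0.2974, 0.1593]
ee_rot: [-0.314, -3.121, -0.006]
contact_force: [1.7, -0.7, -0.6]
gripper_width: 0.085
finger_force: 0.0
```

step_arm([
  {"gripper": 0.085,"tx": 0,"ty": 0,"tz": -0.04,"wx": 0,"wy": 0,"wz": 0},
  {"gripper": 0.085,"tx": -0.024,"ty": 0.034,"tz": -0.04,"wx": 0,"wy": 0,"wz": 0},
  {"gripper": 0.085,"tx": -0.048,"ty": 0.068,"tz": -0.04,"wx": 0,"wy": 0,"wz": 0},
  {"gripper": 0.085,"tx": -0.072,"ty": 0.102,"tz": -0.04,"wx": 0,"wy": 0,"wz": 0},
  {"gripper": 0.085,"tx": -0.096,"ty": 0.136,"tz": -0.04,"wx": 0,"wy": 0,"wz": 0},
  {"gripper": 0.085,"tx": -0.12,"ty": 0.17,"tz": -0.04,"wx": 0,"wy": 0,"wz": 0},
  {"gripper": 0.085,"tx": -0.144,"ty": 0.204,"tz": -0.04,"wx": 0,"wy": 0,"wz": 0},
  {"gripper": 0.085,"tx": -0.168,"ty": 0.236,"tz": -0.04,"wx": 0,"wy": 0,"wz": 0},
])

```text
t: 12.22
ee_pos: [0.5914, -0.0996, 0.201]
ee_rot: [0.314, 3.125, -0.0]
contact_force: [-0.2, -1.2, -0.3]
gripper_width: 0.0849
finger_force: 0.0
```

step_arm([
  {"gripper": 0.085,"tx": -0.024,"ty": 0.034,"tz": 0,"wx": 0,"wy": 0,"wz": -0.1},
  {"gripper": 0.085,"tx": -0.048,"ty": 0.068,"tz": 0,"wx": 0,"wy": 0,"wz": -0.19},
  {"gripper": 0.085,"tx": -0.072,"ty": 0.102,"tz": 0,"wx": 0,"wy": 0,"wz": -0.19},
  {"gripper": 0.085,"tx": -0.076,"ty": 0.107,"tz": 0,"wx": 0,"wy": 0,"wz": -0.19},
  {"gripper": 0.085,"tx": -0.076,"ty": 0.107,"tz": 0,"wx": 0,"wy": 0,"wz": -0.19},
  {"gripper": 0.085,"tx": -0.076,"ty": 0.107,"tz": 0,"wx": 0,"wy": 0,"wz": -0.19},
  {"gripper": 0.085,"tx": -0.076,"ty": 0.107,"tz": 0,"wx": 0,"wy": 0,"wz": -0.19},
  {"gripper": 0.085,"tx": -0.076,"ty": 0.107,"tz": 0,"wx": 0,"wy": 0,"wz": -0.19},
])

```text
t: 12.88
ee_pos: [0.6847, -0.0132, 0.2004]
ee_rot: [-0.02, -3.141, 0.001]
contact_force: [0.1, 0.4, -0.2]
gripper_width: 0.0849
finger_force: 0.0
```

```bash
python3 look.py tea_tin; python3 go.py .684 -.01 .04 180
```

```text
[(0.6, [324.6, 183.8])]
old [ 0.6838 -0.0098  1.566 ] new [ 0.6828 -0.0104  1.4853] 0.046
pos [ 0.6851 -0.0132  0.2006] F [0.2 0.1 0.8] w 0.0849 t 12.98
shift [0.0011 0.0032 0.1606] turn [-0.0001 -0.0003 -0.0126]
```

step_arm([
  {"gripper": 0.085,"tx": 0.002,"ty": 0.003,"tz": 0.04,"wx": 0,"wy": 0,"wz": 0.04},
  {"gripper": 0.085,"tx": 0.002,"ty": 0.003,"tz": 0.08,"wx": 0,"wy": 0,"wz": 0.04},
  {"gripper": 0.085,"tx": 0.002,"ty": 0.003,"tz": 0.11,"wx": 0,"wy": 0,"wz": 0.04},
  {"gripper": 0.085,"tx": 0.002,"ty": 0.003,"tz": 0.13,"wx": 0,"wy": 0,"wz": 0.04},
  {"gripper": 0.085,"tx": 0.002,"ty": 0.003,"tz": 0.147,"wx": 0,"wy": 0,"wz": 0.04},
  {"gripper": 0.085,"tx": 0.002,"ty": 0.003,"tz": 0.157,"wx": 0,"wy": 0,"wz": 0.04},
  {"gripper": 0.085,"tx": 0.002,"ty": 0.003,"tz": 0.157,"wx": 0,"wy": 0,"wz": 0.04},
  {"gripper": 0.085,"tx": 0.002,"ty": 0.003,"tz": 0.157,"wx": 0,"wy": 0,"wz": 0.04},
])

```text
t: 13.65
ee_pos: [0.6837, -0.0093, 0.0434]
ee_rot: [-0.081, -3.14, -0.0]
contact_force: [1.1, 0.2, 1.2]
gripper_width: 0.0849
finger_force: 0.0
```

step_arm([
  {"gripper": 0.065,"tx": 0,"ty": 0,"tz": 0,"wx": 0,"wy": 0,"wz": 0},
  {"gripper": 0.055,"tx": 0,"ty": 0,"tz": 0,"wx": 0,"wy": 0,"wz": 0},
  {"gripper": 0.045,"tx": 0,"ty": 0,"tz": 0,"wx": 0,"wy": 0,"wz": 0},
  {"gripper": 0.045,"tx": 0,"ty": 0,"tz": 0,"wx": 0,"wy": 0,"wz": 0},
  {"gripper": 0.045,"tx": 0,"ty": 0,"tz": 0,"wx": 0,"wy": 0,"wz": 0},
  {"gripper": 0.045,"tx": 0,"ty": 0,"tz": 0,"wx": 0,"wy": 0,"wz": 0},
  {"gripper": 0.045,"tx": 0,"ty": 0,"tz": 0,"wx": 0,"wy": 0,"wz": 0},
  {"gripper": 0.045,"tx": 0,"ty": 0,"tz": 0,"wx": 0,"wy": 0,"wz": 0},
], squeeze=40)

```text
t: 14.32
ee_pos: [0.6858, -0.0091, 0.0456]
ee_rot: [0.08, 3.137, -0.001]
contact_force: [-0.3, -1.0, 6.1]
gripper_width: 0.0576
finger_force: 43.5
```

```bash
python3 go.py .4775 -.3186 .06 168.9
```

```text
pos [ 0.6858 -0.0091  0.0456] F [-0.3 -1.   6.1] w 0.0576 t 14.32
shift [ 0.1923 -0.3197 -0.0151] turn [0.     0.004  0.1429]
```

step_arm([
  {"gripper": 0.045,"tx": 0,"ty": 0,"tz": -0.02,"wx": 0,"wy": 0,"wz": 0},
  {"gripper": 0.045,"tx": 0,"ty": 0,"tz": -0.05,"wx": 0,"wy": 0,"wz": 0},
  {"gripper": 0.045,"tx": 0,"ty": 0,"tz": -0.085,"wx": 0,"wy": 0,"wz": 0},
  {"gripper": 0.045,"tx": 0,"ty": 0,"tz": -0.12,"wx": 0,"wy": 0,"wz": 0},
  {"gripper": 0.045,"tx": 0.012,"ty": -0.02,"tz": -0.14,"wx": 0,"wy": 0,"wz": 0},
  {"gripper": 0.045,"tx": 0.03,"ty": -0.05,"tz": -0.14,"wx": 0,"wy": 0,"wz": 0},
  {"gripper": 0.045,"tx": 0.048,"ty": -0.08,"tz": -0.14,"wx": 0,"wy": 0,"wz": 0},
  {"gripper": 0.045,"tx": 0.066,"ty": -0.11,"tz": -0.14,"wx": 0,"wy": 0,"wz": 0},
])

```text
t: 14.98
ee_pos: [0.6114, -0.1157, 0.1836]
ee_rot: [0.077, 3.14, -0.0]
contact_force: [-0.6, 0.2, -2.1]
gripper_width: 0.0578
finger_force: 43.3
```

step_arm([
  {"gripper": 0.045,"tx": 0.018,"ty": -0.03,"tz": 0,"wx": 0,"wy": 0,"wz": 0.02},
  {"gripper": 0.045,"tx": 0.036,"ty": -0.06,"tz": 0,"wx": 0,"wy": 0,"wz": 0.05},
  {"gripper": 0.045,"tx": 0.054,"ty": -0.09,"tz": 0,"wx": 0,"wy": 0,"wz": 0.08},
  {"gripper": 0.045,"tx": 0.072,"ty": -0.12,"tz": 0,"wx": 0,"wy": 0,"wz": 0.11},
  {"gripper": 0.045,"tx": 0.09,"ty": -0.15,"tz": 0,"wx": 0,"wy": 0,"wz": 0.143},
  {"gripper": 0.045,"tx": 0.108,"ty": -0.18,"tz": 0,"wx": 0,"wy": 0,"wz": 0.143},
  {"gripper": 0.045,"tx": 0.12,"ty": -0.2,"tz": 0,"wx": 0,"wy": 0,"wz": 0.143},
  {"gripper": 0.045,"tx": 0.126,"ty": -0.21,"tz": 0,"wx": 0,"wy": 0,"wz": 0.143},
])

```text
t: 15.65
ee_pos: [0.4736, -0.3206, 0.1828]
ee_rot: [-0.308, -3.125, 0.0]
contact_force: [0.3, 0.3, -1.5]
gripper_width: 0.0577
finger_force: 43.2
```

step_arm([
  {"gripper": 0.045,"tx": 0,"ty": 0,"tz": 0.03,"wx": 0,"wy": 0,"wz": 0},
  {"gripper": 0.045,"tx": 0,"ty": 0,"tz": 0.06,"wx": 0,"wy": 0,"wz": 0},
  {"gripper": 0.045,"tx": 0,"ty": 0,"tz": 0.075,"wx": 0,"wy": 0,"wz": 0},
  {"gripper": 0.045,"tx": 0,"ty": 0,"tz": 0.08,"wx": 0,"wy": 0,"wz": 0},
  {"gripper": 0.045,"tx": 0,"ty": 0,"tz": 0.08,"wx": 0,"wy": 0,"wz": 0},
  {"gripper": 0.045,"tx": 0,"ty": 0,"tz": 0.08,"wx": 0,"wy": 0,"wz": 0},
  {"gripper": 0.045,"tx": 0,"ty": 0,"tz": 0.08,"wx": 0,"wy": 0,"wz": 0},
  {"gripper": 0.045,"tx": 0,"ty": 0,"tz": 0.08,"wx": 0,"wy": 0,"wz": 0},
])

```text
t: 16.32
ee_pos: [0.4774, -0.3193, 0.1051]
ee_rot: [0.303, 3.124, -0.003]
contact_force: [0.0, -0.0, -1.5]
gripper_width: 0.0577
finger_force: 43.2
```

```bash
python3 go.py .4775 -.3186 .0586 168.9; python3 - <<'E'
from h import *
cv2.imwrite("pics/tinhold.png",capture("wrist")[:,:,::-1])
E
```

```text
pos [ 0.4774 -0.3193  0.1051] F [ 0.  -0.  -1.5] w 0.0577 t 16.32
shift [0.0001 0.0007 0.0465] turn [-0.0015  0.0031  0.0004]
```

View pics/tinhold.png

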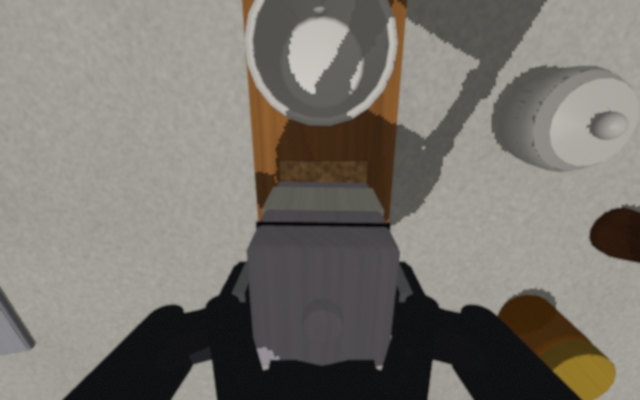

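The mug stands in its well and the tin lines up with the square well, so I lower it.

step_arm([
  {"gripper": 0.045,"tx": -0.001,"ty": 0.001,"tz": 0.015,"wx": 0,"wy": 0,"wz": 0},
  {"gripper": 0.045,"tx": -0.001,"ty": 0.001,"tz": 0.028,"wx": 0,"wy": 0,"wz": 0},
  {"gripper": 0.045,"tx": -0.001,"ty": 0.001,"tz": 0.037,"wx": 0,"wy": 0,"wz": 0},
  {"gripper": 0.045,"tx": -0.001,"ty": 0.001,"tz": 0.042,"wx": 0,"wy": 0,"wz": 0},
  {"gripper": 0.045,"tx": -0.001,"ty": 0.001,"tz": 0.044,"wx": 0,"wy": 0,"wz": 0},
  {"gripper": 0.045,"tx": -0.001,"ty": 0.001,"tz": 0.0445,"wx": 0,"wy": 0,"wz": 0},
  {"gripper": 0.045,"tx": -0.001,"ty": 0.001,"tz": 0.045,"wx": 0,"wy": 0,"wz": 0},
  {"gripper": 0.045,"tx": -0.001,"ty": 0.001,"tz": 0.045,"wx": 0,"wy": 0,"wz": 0},
])

```text
t: 17.03
ee_pos: [0.4772, -0.3179, 0.0587]
ee_rot: [0.304, 3.127, -0.0]
contact_force: [-0.6, 1.0, 0.7]
gripper_width: 0.0579
finger_force: 43.4
```

step_arm([
  {"gripper": 0.045,"tx": 0,"ty": 0,"tz": 0.001,"wx": 0,"wy": 0,"wz": 0},
  {"gripper": 0.045,"tx": 0,"ty": 0,"tz": 0.001,"wx": 0,"wy": 0,"wz": 0},
  {"gripper": 0.045,"tx": 0,"ty": 0,"tz": 0.002,"wx": 0,"wy": 0,"wz": 0},
  {"gripper": 0.045,"tx": 0,"ty": 0,"tz": 0.002,"wx": 0,"wy": 0,"wz": 0},
  {"gripper": 0.045,"tx": 0,"ty": 0,"tz": 0.003,"wx": 0,"wy": 0,"wz": 0},
  {"gripper": 0.045,"tx": 0,"ty": 0,"tz": 0.003,"wx": 0,"wy": 0,"wz": 0},
  {"gripper": 0.045,"tx": 0,"ty": 0,"tz": 0.003,"wx": 0,"wy": 0,"wz": 0},
  {"gripper": 0.045,"tx": 0,"ty": 0,"tz": 0.003,"wx": 0,"wy": 0,"wz": 0},
])

```text
t: 17.7
ee_pos: [0.4773, -0.318, 0.0586]
ee_rot: [-0.304, -3.126, -0.001]
contact_force: [-7.0, 4.3, 18.6]
gripper_width: 0.058
finger_force: 44.8
```

step_arm([
  {"gripper": 0.065,"tx": 0,"ty": 0,"tz": -0.002,"wx": 0,"wy": 0,"wz": 0},
  {"gripper": 0.08,"tx": 0,"ty": 0,"tz": -0.002,"wx": 0,"wy": 0,"wz": 0},
  {"gripper": 0.08,"tx": 0,"ty": 0,"tz": -0.002,"wx": 0,"wy": 0,"wz": 0},
  {"gripper": 0.08,"tx": 0,"ty": 0,"tz": -0.002,"wx": 0,"wy": 0,"wz": 0},
  {"gripper": 0.08,"tx": 0,"ty": 0,"tz": -0.01,"wx": 0,"wy": 0,"wz": 0},
  {"gripper": 0.08,"tx": 0,"ty": 0,"tz": -0.03,"wx": 0,"wy": 0,"wz": 0},
  {"gripper": 0.08,"tx": 0,"ty": 0,"tz": -0.06,"wx": 0,"wy": 0,"wz": 0},
  {"gripper": 0.08,"tx": 0,"ty": 0,"tz": -0.1,"wx": 0,"wy": 0,"wz": 0},
])

```text
t: 18.37
ee_pos: [0.4749, -0.3161, 0.1532]
ee_rot: [-0.303, -3.121, -0.006]
contact_force: [1.0, -0.5, -0.5]
gripper_width: 0.08
finger_force: 0.0
```

step_arm([
  {"gripper": 0.085,"tx": 0,"ty": 0,"tz": -0.04,"wx": 0,"wy": 0,"wz": 0},
  {"gripper": 0.085,"tx": -0.02,"ty": 0.03,"tz": -0.04,"wx": 0,"wy": 0,"wz": 0},
  {"gripper": 0.085,"tx": -0.04,"ty": 0.063,"tz": -0.04,"wx": 0,"wy": 0,"wz": 0},
  {"gripper": 0.085,"tx": -0.06,"ty": 0.096,"tz": -0.04,"wx": 0,"wy": 0,"wz": 0},
  {"gripper": 0.085,"tx": -0.08,"ty": 0.13,"tz": -0.04,"wx": 0,"wy": 0,"wz": 0},
  {"gripper": 0.085,"tx": -0.1,"ty": 0.16,"tz": -0.04,"wx": 0,"wy": 0,"wz": 0},
  {"gripper": 0.085,"tx": -0.12,"ty": 0.19,"tz": -0.04,"wx": 0,"wy": 0,"wz": 0},
  {"gripper": 0.085,"tx": -0.125,"ty": 0.197,"tz": -0.04,"wx": 0,"wy": 0,"wz": 0},
])

```text
t: 19.03
ee_pos: [0.6412, -0.1442, 0.1957]
ee_rot: [0.298, 3.124, 0.003]
contact_force: [0.6, 1.0, -0.6]
gripper_width: 0.0853
finger_force: 0.0
```

step_arm([
  {"gripper": 0.085,"tx": 0,"ty": 0,"tz": 0,"wx": 0,"wy": 0,"wz": 0},
  {"gripper": 0.085,"tx": 0,"ty": 0,"tz": 0,"wx": 0,"wy": 0,"wz": 0},
  {"gripper": 0.085,"tx": 0,"ty": 0,"tz": 0,"wx": 0,"wy": 0,"wz": 0},
  {"gripper": 0.085,"tx": 0,"ty": 0,"tz": 0,"wx": 0,"wy": 0,"wz": 0},
  {"gripper": 0.085,"tx": 0,"ty": 0,"tz": 0,"wx": 0,"wy": 0,"wz": 0},
  {"gripper": 0.085,"tx": 0,"ty": 0,"tz": 0,"wx": 0,"wy": 0,"wz": 0},
  {"gripper": 0.085,"tx": 0,"ty": 0,"tz": 0,"wx": 0,"wy": 0,"wz": 0},
  {"gripper": 0.085,"tx": 0,"ty": 0,"tz": 0,"wx": 0,"wy": 0,"wz": 0},
])

```text
t: 19.7
ee_pos: [0.6375, -0.1491, 0.1954]
ee_rot: [0.305, 3.127, -0.0]
contact_force: [-0.7, 0.4, 0.2]
gripper_width: 0.0847
finger_force: 0.0
```

```bash
python3 look.py honey_jar; python3 go.py .638 -.1494 .025 168.9
```

```text
[(0.59, [326.6, 186.6])]
old [ 0.6379 -0.1494  0.3595] new [ 0.637  -0.148   0.4507] 0.064
pos [ 0.6376 -0.1489  0.1954] F [ 0.6 -0.6  0.4] w 0.0849 t 19.8
shift [-0.0005 -0.0004  0.1704] turn [-0.      0.0001 -0.0005]
```

step_arm([
  {"gripper": 0.085,"tx": 0,"ty": 0.001,"tz": 0.04,"wx": 0,"wy": 0,"wz": 0},
  {"gripper": 0.085,"tx": 0,"ty": 0.001,"tz": 0.08,"wx": 0,"wy": 0,"wz": 0},
  {"gripper": 0.085,"tx": 0,"ty": 0.001,"tz": 0.115,"wx": 0,"wy": 0,"wz": 0},
  {"gripper": 0.085,"tx": 0,"ty": 0.001,"tz": 0.145,"wx": 0,"wy": 0,"wz": 0},
  {"gripper": 0.085,"tx": 0,"ty": 0.001,"tz": 0.163,"wx": 0,"wy": 0,"wz": 0},
  {"gripper": 0.085,"tx": 0,"ty": 0.001,"tz": 0.173,"wx": 0,"wy": 0,"wz": 0},
  {"gripper": 0.085,"tx": 0,"ty": 0.001,"tz": 0.173,"wx": 0,"wy": 0,"wz": 0},
  {"gripper": 0.085,"tx": 0,"ty": 0.001,"tz": 0.173,"wx": 0,"wy": 0,"wz": 0},
])

```text
t: 20.47
ee_pos: [0.6383, -0.1477, 0.0225]
ee_rot: [0.304, 3.127, -0.0]
contact_force: [0.5, -0.6, 0.9]
gripper_width: 0.0852
finger_force: 0.0
```

step_arm([
  {"gripper": 0.065,"tx": 0,"ty": 0,"tz": 0,"wx": 0,"wy": 0,"wz": 0},
  {"gripper": 0.05,"tx": 0,"ty": 0,"tz": 0,"wx": 0,"wy": 0,"wz": 0},
  {"gripper": 0.04,"tx": 0,"ty": 0,"tz": 0,"wx": 0,"wy": 0,"wz": 0},
  {"gripper": 0.04,"tx": 0,"ty": 0,"tz": 0,"wx": 0,"wy": 0,"wz": 0},
  {"gripper": 0.04,"tx": 0,"ty": 0,"tz": 0,"wx": 0,"wy": 0,"wz": 0},
  {"gripper": 0.04,"tx": 0,"ty": 0,"tz": 0,"wx": 0,"wy": 0,"wz": 0},
  {"gripper": 0.04,"tx": 0,"ty": 0,"tz": 0,"wx": 0,"wy": 0,"wz": 0},
  {"gripper": 0.04,"tx": 0,"ty": 0,"tz": 0,"wx": 0,"wy": 0,"wz": 0},
], squeeze=45)

```text
t: 21.13
ee_pos: [0.6398, -0.1483, 0.0249]
ee_rot: [0.303, 3.123, -0.002]
contact_force: [-0.4, -0.6, 5.8]
gripper_width: 0.0526
finger_force: 48.2
```

```bash
python3 go.py .5757 -.3379 .06 168.9
```

```text
pos [ 0.6398 -0.1483  0.0249] F [-0.4 -0.6  5.8] w 0.0526 t 21.13
shift [ 0.0263 -0.1984 -0.0351] turn [-0.0006  0.0043  0.    ]
```

step_arm([
  {"gripper": 0.04,"tx": 0,"ty": 0,"tz": -0.02,"wx": 0,"wy": 0,"wz": 0},
  {"gripper": 0.04,"tx": 0,"ty": 0,"tz": -0.05,"wx": 0,"wy": 0,"wz": 0},
  {"gripper": 0.04,"tx": 0,"ty": 0,"tz": -0.085,"wx": 0,"wy": 0,"wz": 0},
  {"gripper": 0.04,"tx": 0,"ty": -0.02,"tz": -0.12,"wx": 0,"wy": 0,"wz": 0},
  {"gripper": 0.04,"tx": 0.006,"ty": -0.05,"tz": -0.12,"wx": 0,"wy": 0,"wz": 0},
  {"gripper": 0.04,"tx": 0.012,"ty": -0.085,"tz": -0.12,"wx": 0,"wy": 0,"wz": 0},
  {"gripper": 0.04,"tx": 0.018,"ty": -0.12,"tz": -0.12,"wx": 0,"wy": 0,"wz": 0},
  {"gripper": 0.04,"tx": 0.024,"ty": -0.15,"tz": -0.12,"wx": 0,"wy": 0,"wz": 0},
])

```text
t: 21.8
ee_pos: [0.5841, -0.2915, 0.1422]
ee_rot: [-0.303, -3.126, 0.001]
contact_force: [1.1, 0.3, -2.6]
gripper_width: 0.0526
finger_force: 48.6
```

step_arm([
  {"gripper": 0.04,"tx": 0,"ty": -0.03,"tz": 0,"wx": 0,"wy": 0,"wz": 0},
  {"gripper": 0.04,"tx": 0,"ty": -0.049,"tz": 0.01,"wx": 0,"wy": 0,"wz": 0},
  {"gripper": 0.04,"tx": 0,"ty": -0.049,"tz": 0.04,"wx": 0,"wy": 0,"wz": 0},
  {"gripper": 0.04,"tx": 0,"ty": -0.049,"tz": 0.065,"wx": 0,"wy": 0,"wz": 0},
  {"gripper": 0.04,"tx": 0,"ty": -0.049,"tz": 0.075,"wx": 0,"wy": 0,"wz": 0},
  {"gripper": 0.04,"tx": 0,"ty": -0.049,"tz": 0.075,"wx": 0,"wy": 0,"wz": 0},
  {"gripper": 0.04,"tx": 0,"ty": -0.049,"tz": 0.075,"wx": 0,"wy": 0,"wz": 0},
  {"gripper": 0.04,"tx": 0,"ty": -0.049,"tz": 0.075,"wx": 0,"wy": 0,"wz": 0},
])

```text
t: 22.47
ee_pos: [0.5773, -0.3385, 0.0688]
ee_rot: [0.303, 3.125, -0.002]
contact_force: [0.3, 0.6, -2.0]
gripper_width: 0.0523
finger_force: 48.6
```

```bash
python3 go.py .5761 -.3379 .038 168.9; python3 - <<'E'
from h import *
cv2.imwrite("pics/jarhold.png",np.vstack([capture("wrist")[:300,:,::-1],capture("scene")[90:290,:,::-1]]))
E
```

```text
pos [ 0.5773 -0.3385  0.0688] F [ 0.3  0.6 -2. ] w 0.0523 t 22.47
shift [0.0014 0.0004 0.0308] turn [-0.001   0.0024  0.0006]
```

View pics/jarhold.png

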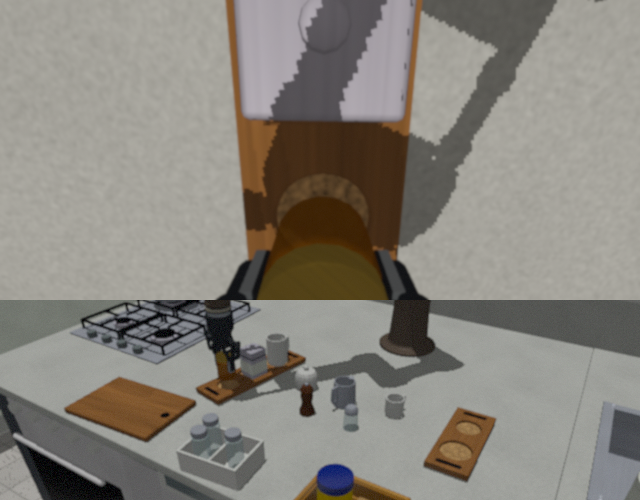

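The jar hangs centred over its round well. The tin and mug are seated, and the bystanders haven't moved. I lower the jar.

step_arm([
  {"gripper": 0.04,"tx": 0,"ty": 0,"tz": 0.008,"wx": 0,"wy": 0,"wz": 0},
  {"gripper": 0.04,"tx": 0,"ty": 0,"tz": 0.016,"wx": 0,"wy": 0,"wz": 0},
  {"gripper": 0.04,"tx": 0,"ty": 0,"tz": 0.022,"wx": 0,"wy": 0,"wz": 0},
  {"gripper": 0.04,"tx": 0,"ty": 0,"tz": 0.026,"wx": 0,"wy": 0,"wz": 0},
  {"gripper": 0.04,"tx": 0,"ty": 0,"tz": 0.028,"wx": 0,"wy": 0,"wz": 0},
  {"gripper": 0.04,"tx": 0,"ty": 0,"tz": 0.029,"wx": 0,"wy": 0,"wz": 0},
  {"gripper": 0.04,"tx": 0,"ty": 0,"tz": 0.03,"wx": 0,"wy": 0,"wz": 0},
  {"gripper": 0.04,"tx": 0,"ty": 0,"tz": 0.03,"wx": 0,"wy": 0,"wz": 0},
])

```text
t: 23.23
ee_pos: [0.5758, -0.3381, 0.038]
ee_rot: [-0.304, -3.126, -0.001]
contact_force: [-2.0, 1.3, 1.9]
gripper_width: 0.0525
finger_force: 49.0
```

step_arm([
  {"gripper": 0.04,"tx": 0,"ty": 0,"tz": 0.0005,"wx": 0,"wy": 0,"wz": 0},
  {"gripper": 0.04,"tx": 0,"ty": 0,"tz": 0.001,"wx": 0,"wy": 0,"wz": 0},
  {"gripper": 0.04,"tx": 0,"ty": 0,"tz": 0.001,"wx": 0,"wy": 0,"wz": 0},
  {"gripper": 0.04,"tx": 0,"ty": 0,"tz": 0.0015,"wx": 0,"wy": 0,"wz": 0},
  {"gripper": 0.04,"tx": 0,"ty": 0,"tz": 0.002,"wx": 0,"wy": 0,"wz": 0},
  {"gripper": 0.04,"tx": 0,"ty": 0,"tz": 0.002,"wx": 0,"wy": 0,"wz": 0},
  {"gripper": 0.04,"tx": 0,"ty": 0,"tz": 0.002,"wx": 0,"wy": 0,"wz": 0},
  {"gripper": 0.04,"tx": 0,"ty": 0,"tz": 0.002,"wx": 0,"wy": 0,"wz": 0},
])

```text
t: 23.9
ee_pos: [0.5759, -0.3382, 0.0379]
ee_rot: [-0.304, -3.126, -0.001]
contact_force: [-6.2, 4.4, 11.6]
gripper_width: 0.0526
finger_force: 50.0
```

step_arm([
  {"gripper": 0.06,"tx": 0,"ty": 0,"tz": -0.002,"wx": 0,"wy": 0,"wz": 0},
  {"gripper": 0.075,"tx": 0,"ty": 0,"tz": -0.002,"wx": 0,"wy": 0,"wz": 0},
  {"gripper": 0.075,"tx": 0,"ty": 0,"tz": -0.002,"wx": 0,"wy": 0,"wz": 0},
  {"gripper": 0.075,"tx": 0,"ty": 0,"tz": -0.002,"wx": 0,"wy": 0,"wz": 0},
  {"gripper": 0.075,"tx": 0,"ty": 0,"tz": -0.01,"wx": 0,"wy": 0,"wz": 0},
  {"gripper": 0.075,"tx": 0,"ty": 0,"tz": -0.04,"wx": 0,"wy": 0,"wz": 0},
  {"gripper": 0.075,"tx": 0,"ty": 0,"tz": -0.08,"wx": 0,"wy": 0,"wz": 0},
  {"gripper": 0.075,"tx": 0,"ty": 0,"tz": -0.12,"wx": 0,"wy": 0,"wz": 0},
])

```text
t: 24.57
ee_pos: [0.575, -0.3376, 0.155]
ee_rot: [-0.304, -3.124, -0.003]
contact_force: [1.4, -1.9, 1.1]
gripper_width: 0.0755
finger_force: 0.0
```

step_arm([
  {"gripper": 0.085,"tx": 0,"ty": 0,"tz": -0.04,"wx": 0,"wy": 0,"wz": 0},
  {"gripper": 0.085,"tx": 0.018,"ty": 0.036,"tz": -0.04,"wx": 0,"wy": 0,"wz": 0},
  {"gripper": 0.085,"tx": 0.036,"ty": 0.072,"tz": -0.04,"wx": 0,"wy": 0,"wz": 0},
  {"gripper": 0.085,"tx": 0.054,"ty": 0.108,"tz": -0.04,"wx": 0,"wy": 0,"wz": 0},
  {"gripper": 0.085,"tx": 0.072,"ty": 0.144,"tz": -0.04,"wx": 0,"wy": 0,"wz": 0},
  {"gripper": 0.085,"tx": 0.09,"ty": 0.18,"tz": -0.04,"wx": 0,"wy": 0,"wz": 0},
  {"gripper": 0.085,"tx": 0.108,"ty": 0.216,"tz": -0.04,"wx": 0,"wy": 0,"wz": 0},
  {"gripper": 0.085,"tx": 0.126,"ty": 0.252,"tz": -0.04,"wx": 0,"wy": 0,"wz": 0},
])

```text
t: 25.23
ee_pos: [0.5003, -0.0652, 0.1958]
ee_rot: [0.305, 3.125, 0.0]
contact_force: [1.0, 0.7, 0.3]
gripper_width: 0.0851
finger_force: 0.0
```

step_arm([
  {"gripper": 0.085,"tx": 0.018,"ty": 0.036,"tz": 0,"wx": 0,"wy": 0,"wz": 0},
  {"gripper": 0.085,"tx": 0.036,"ty": 0.072,"tz": 0,"wx": 0,"wy": 0,"wz": 0},
  {"gripper": 0.085,"tx": 0.054,"ty": 0.108,"tz": 0,"wx": 0,"wy": 0,"wz": 0},
  {"gripper": 0.085,"tx": 0.072,"ty": 0.144,"tz": 0,"wx": 0,"wy": 0,"wz": 0},
  {"gripper": 0.085,"tx": 0.09,"ty": 0.18,"tz": 0,"wx": 0,"wy": 0,"wz": 0},
  {"gripper": 0.085,"tx": 0.098,"ty": 0.191,"tz": 0,"wx": 0,"wy": 0,"wz": 0},
  {"gripper": 0.085,"tx": 0.098,"ty": 0.191,"tz": 0,"wx": 0,"wy": 0,"wz": 0},
  {"gripper": 0.085,"tx": 0.098,"ty": 0.191,"tz": 0,"wx": 0,"wy": 0,"wz": 0},
])

```text
t: 25.9
ee_pos: [0.4415, 0.1402, 0.1957]
ee_rot: [0.3, 3.126, -0.0]
contact_force: [0.2, -0.0, -0.2]
gripper_width: 0.0848
finger_force: 0.0
```

```bash
python3 look.py espresso_cup; python3 go.py .4405 .1403 .02 166.8
```

```text
[(0.86, [321.2, 177.8]), (0.34, [166.6, 295.9])]
old [0.4405 0.1403 1.3401] new [0.4388 0.1395 1.2879] 0.107
pos [0.4421 0.1389 0.1955] F [0.4 0.1 0.1] w 0.0847 t 26.0
shift [0.002  0.0011 0.1755] turn [-0.0003  0.0009  0.0363]
```

step_arm([
  {"gripper": 0.085,"tx": 0.003,"ty": 0.0005,"tz": 0.04,"wx": 0,"wy": 0,"wz": 0.065},
  {"gripper": 0.085,"tx": 0.003,"ty": 0.0005,"tz": 0.08,"wx": 0,"wy": 0,"wz": 0.065},
  {"gripper": 0.085,"tx": 0.003,"ty": 0.0005,"tz": 0.12,"wx": 0,"wy": 0,"wz": 0.065},
  {"gripper": 0.085,"tx": 0.003,"ty": 0.0005,"tz": 0.15,"wx": 0,"wy": 0,"wz": 0.065},
  {"gripper": 0.085,"tx": 0.003,"ty": 0.0005,"tz": 0.168,"wx": 0,"wy": 0,"wz": 0.065},
  {"gripper": 0.085,"tx": 0.003,"ty": 0.0005,"tz": 0.177,"wx": 0,"wy": 0,"wz": 0.065},
  {"gripper": 0.085,"tx": 0.003,"ty": 0.0005,"tz": 0.177,"wx": 0,"wy": 0,"wz": 0.065},
  {"gripper": 0.085,"tx": 0.003,"ty": 0.0005,"tz": 0.177,"wx": 0,"wy": 0,"wz": 0.065},
])

```text
t: 26.67
ee_pos: [0.4396, 0.1399, 0.0185]
ee_rot: [0.408, 3.115, -0.0]
contact_force: [0.5, 0.8, 0.5]
gripper_width: 0.0848
finger_force: 0.0
```

step_arm([
  {"gripper": 0.065,"tx": 0,"ty": 0,"tz": 0,"wx": 0,"wy": 0,"wz": 0},
  {"gripper": 0.05,"tx": 0,"ty": 0,"tz": 0,"wx": 0,"wy": 0,"wz": 0},
  {"gripper": 0.04,"tx": 0,"ty": 0,"tz": 0,"wx": 0,"wy": 0,"wz": 0},
  {"gripper": 0.04,"tx": 0,"ty": 0,"tz": 0,"wx": 0,"wy": 0,"wz": 0},
  {"gripper": 0.04,"tx": 0,"ty": 0,"tz": 0,"wx": 0,"wy": 0,"wz": 0},
  {"gripper": 0.04,"tx": 0,"ty": 0,"tz": 0,"wx": 0,"wy": 0,"wz": 0},
  {"gripper": 0.04,"tx": 0,"ty": 0,"tz": 0,"wx": 0,"wy": 0,"wz": 0},
  {"gripper": 0.04,"tx": 0,"ty": 0,"tz": 0,"wx": 0,"wy": 0,"wz": 0},
], squeeze=35)

```text
t: 27.33
ee_pos: [0.4404, 0.1409, 0.02]
ee_rot: [0.404, 3.112, 0.001]
contact_force: [0.1, -1.2, 6.6]
gripper_width: 0.0504
finger_force: 36.9
```

```bash
python3 go.py .4188 .340 .10 180
```

```text
pos [0.4404 0.1409 0.02  ] F [ 0.1 -1.2  6.6] w 0.0504 t 27.33
shift [ 0.0715  0.1871 -0.08  ] turn [ 0.0008  0.0033 -0.2585]
```

step_arm([
  {"gripper": 0.04,"tx": 0,"ty": 0,"tz": -0.02,"wx": 0,"wy": 0,"wz": 0},
  {"gripper": 0.04,"tx": 0,"ty": 0,"tz": -0.05,"wx": 0,"wy": 0,"wz": 0},
  {"gripper": 0.04,"tx": 0,"ty": 0,"tz": -0.085,"wx": 0,"wy": 0,"wz": 0},
  {"gripper": 0.04,"tx": 0,"ty": 0,"tz": -0.12,"wx": 0,"wy": 0,"wz": 0},
  {"gripper": 0.04,"tx": -0.012,"ty": 0.013,"tz": -0.155,"wx": 0,"wy": 0,"wz": -0.06},
  {"gripper": 0.04,"tx": -0.024,"ty": 0.026,"tz": -0.19,"wx": 0,"wy": 0,"wz": -0.13},
  {"gripper": 0.04,"tx": -0.036,"ty": 0.04,"tz": -0.215,"wx": 0,"wy": 0,"wz": -0.2},
  {"gripper": 0.04,"tx": -0.048,"ty": 0.054,"tz": -0.23,"wx": 0,"wy": 0,"wz": -0.258},
])

```text
t: 28.0
ee_pos: [0.5012, 0.1816, 0.2532]
ee_rot: [-0.004, 3.134, 0.003]
contact_force: [0.1, 0.7, -1.1]
gripper_width: 0.0503
finger_force: 37.3
```

step_arm([
  {"gripper": 0.04,"tx": 0,"ty": 0,"tz": 0,"wx": 0,"wy": 0,"wz": 0},
  {"gripper": 0.04,"tx": 0,"ty": 0,"tz": 0,"wx": 0,"wy": 0,"wz": 0},
  {"gripper": 0.04,"tx": 0,"ty": 0,"tz": 0,"wx": 0,"wy": 0,"wz": 0},
  {"gripper": 0.04,"tx": 0,"ty": 0,"tz": 0,"wx": 0,"wy": 0,"wz": 0},
  {"gripper": 0.04,"tx": 0,"ty": 0,"tz": 0,"wx": 0,"wy": 0,"wz": 0},
  {"gripper": 0.04,"tx": 0,"ty": 0,"tz": 0,"wx": 0,"wy": 0,"wz": 0},
  {"gripper": 0.04,"tx": 0,"ty": 0,"tz": 0,"wx": 0,"wy": 0,"wz": 0},
  {"gripper": 0.04,"tx": 0,"ty": 0,"tz": 0,"wx": 0,"wy": 0,"wz": 0},
])

```text
t: 28.67
ee_pos: [0.4985, 0.1804, 0.2478]
ee_rot: [-0.002, -3.141, 0.0]
contact_force: [-0.5, 0.1, -0.6]
gripper_width: 0.0503
finger_force: 37.2
```

```bash
sed -i "s/P=json.load(open(\"poses.json\")); p=P\[t\]/P=json.load(open('poses.json')); p=P[t]; p[2]-=np.pi*(t[0]=='c')/" tray.py; python3 tray.py coffee_tray
```

```text
[0.4985 0.1804 0.2478] [-1.70682935e-03 -3.14071027e+00  3.68931222e-04] [(0.75, [456.6, 123.7])]
[0.4737147  0.34214565 0.01426322] 0.031047183062331563
```

View pics/coffee_tray.png

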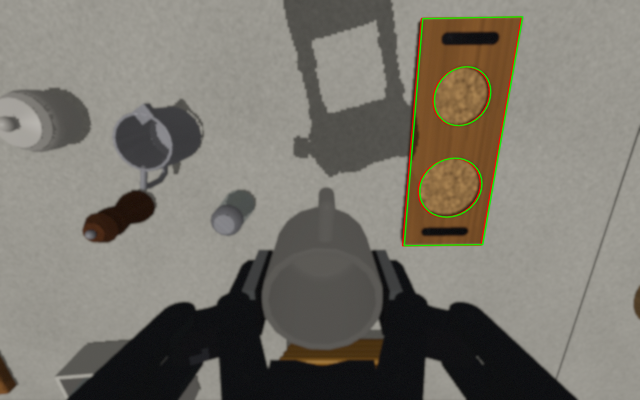

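The fit lies on the tray's edges and both wells, with the larger well at (450,187), which is world +x. The cup is held straight.

step_arm([
  {"gripper": 0.04,"tx": 0.015,"ty": 0.03,"tz": 0.015,"wx": 0,"wy": 0,"wz": 0},
  {"gripper": 0.04,"tx": 0.03,"ty": 0.06,"tz": 0.03,"wx": 0,"wy": 0,"wz": 0},
  {"gripper": 0.04,"tx": 0.045,"ty": 0.09,"tz": 0.045,"wx": 0,"wy": 0,"wz": 0},
  {"gripper": 0.04,"tx": 0.06,"ty": 0.12,"tz": 0.06,"wx": 0,"wy": 0,"wz": 0},
  {"gripper": 0.04,"tx": 0.075,"ty": 0.15,"tz": 0.075,"wx": 0,"wy": 0,"wz": 0},
  {"gripper": 0.04,"tx": 0.08,"ty": 0.161,"tz": 0.1,"wx": 0,"wy": 0,"wz": 0},
  {"gripper": 0.04,"tx": 0.08,"ty": 0.161,"tz": 0.13,"wx": 0,"wy": 0,"wz": 0},
  {"gripper": 0.04,"tx": 0.08,"ty": 0.161,"tz": 0.15,"wx": 0,"wy": 0,"wz": 0},
])

```text
t: 29.43
ee_pos: [0.4175, 0.3423, 0.0963]
ee_rot: [0.003, -3.14, 0.002]
contact_force: [-0.6, -0.2, -0.8]
gripper_width: 0.0505
finger_force: 37.3
```

step_arm([
  {"gripper": 0.04,"tx": 0,"ty": 0,"tz": 0.02,"wx": 0,"wy": 0,"wz": 0},
  {"gripper": 0.04,"tx": 0,"ty": 0,"tz": 0.03,"wx": 0,"wy": 0,"wz": 0},
  {"gripper": 0.04,"tx": 0,"ty": 0,"tz": 0.035,"wx": 0,"wy": 0,"wz": 0},
  {"gripper": 0.04,"tx": 0,"ty": 0,"tz": 0.035,"wx": 0,"wy": 0,"wz": 0},
  {"gripper": 0.04,"tx": 0,"ty": 0,"tz": 0.035,"wx": 0,"wy": 0,"wz": 0},
  {"gripper": 0.04,"tx": 0,"ty": 0,"tz": 0.035,"wx": 0,"wy": 0,"wz": 0},
  {"gripper": 0.04,"tx": 0,"ty": 0,"tz": 0.035,"wx": 0,"wy": 0,"wz": 0},
  {"gripper": 0.04,"tx": 0,"ty": 0,"tz": 0.035,"wx": 0,"wy": 0,"wz": 0},
])

```text
t: 30.1
ee_pos: [0.4199, 0.3421, 0.0645]
ee_rot: [0.002, 3.14, 0.002]
contact_force: [0.0, 0.0, -0.5]
gripper_width: 0.0504
finger_force: 37.2
```

```bash
python3 go.py .4187 .3411 .033 180
```

```text
pos [0.4199 0.3421 0.0645] F [ 0.   0.  -0.5] w 0.0504 t 30.1
shift [ 0.0013 -0.0011  0.0315] turn [ 0.0013  0.002  -0.001 ]
```

step_arm([
  {"gripper": 0.04,"tx": 0.001,"ty": -0.001,"tz": 0.008,"wx": 0,"wy": 0,"wz": 0},
  {"gripper": 0.04,"tx": 0.001,"ty": -0.001,"tz": 0.016,"wx": 0,"wy": 0,"wz": 0},
  {"gripper": 0.04,"tx": 0.001,"ty": -0.001,"tz": 0.022,"wx": 0,"wy": 0,"wz": 0},
  {"gripper": 0.04,"tx": 0.001,"ty": -0.001,"tz": 0.026,"wx": 0,"wy": 0,"wz": 0},
  {"gripper": 0.04,"tx": 0.001,"ty": -0.001,"tz": 0.028,"wx": 0,"wy": 0,"wz": 0},
  {"gripper": 0.04,"tx": 0.001,"ty": -0.001,"tz": 0.029,"wx": 0,"wy": 0,"wz": 0},
  {"gripper": 0.04,"tx": 0.001,"ty": -0.001,"tz": 0.03,"wx": 0,"wy": 0,"wz": 0},
  {"gripper": 0.04,"tx": 0.001,"ty": -0.001,"tz": 0.03,"wx": 0,"wy": 0,"wz": 0},
])

```text
t: 30.77
ee_pos: [0.4181, 0.3407, 0.0333]
ee_rot: [0.001, 3.142, 0.0]
contact_force: [-0.1, 0.2, -0.9]
gripper_width: 0.0506
finger_force: 37.3
```

step_arm([
  {"gripper": 0.04,"tx": 0,"ty": 0,"tz": 0.0005,"wx": 0,"wy": 0,"wz": 0},
  {"gripper": 0.04,"tx": 0,"ty": 0,"tz": 0.001,"wx": 0,"wy": 0,"wz": 0},
  {"gripper": 0.04,"tx": 0,"ty": 0,"tz": 0.0015,"wx": 0,"wy": 0,"wz": 0},
  {"gripper": 0.04,"tx": 0,"ty": 0,"tz": 0.002,"wx": 0,"wy": 0,"wz": 0},
  {"gripper": 0.04,"tx": 0,"ty": 0,"tz": 0.0025,"wx": 0,"wy": 0,"wz": 0},
  {"gripper": 0.04,"tx": 0,"ty": 0,"tz": 0.003,"wx": 0,"wy": 0,"wz": 0},
  {"gripper": 0.04,"tx": 0,"ty": 0,"tz": 0.003,"wx": 0,"wy": 0,"wz": 0},
  {"gripper": 0.04,"tx": 0,"ty": 0,"tz": 0.003,"wx": 0,"wy": 0,"wz": 0},
])

```text
t: 31.43
ee_pos: [0.4185, 0.341, 0.033]
ee_rot: [0.001, 3.142, -0.0]
contact_force: [-4.6, -3.5, 15.4]
gripper_width: 0.0502
finger_force: 38.9
```

step_arm([
  {"gripper": 0.06,"tx": 0,"ty": 0,"tz": -0.002,"wx": 0,"wy": 0,"wz": 0},
  {"gripper": 0.075,"tx": 0,"ty": 0,"tz": -0.002,"wx": 0,"wy": 0,"wz": 0},
  {"gripper": 0.075,"tx": 0,"ty": 0,"tz": -0.002,"wx": 0,"wy": 0,"wz": 0},
  {"gripper": 0.075,"tx": 0,"ty": 0,"tz": -0.002,"wx": 0,"wy": 0,"wz": 0},
  {"gripper": 0.075,"tx": 0,"ty": 0,"tz": -0.01,"wx": 0,"wy": 0,"wz": 0},
  {"gripper": 0.075,"tx": 0,"ty": 0,"tz": -0.04,"wx": 0,"wy": 0,"wz": 0},
  {"gripper": 0.075,"tx": 0,"ty": 0,"tz": -0.08,"wx": 0,"wy": 0,"wz": 0},
  {"gripper": 0.075,"tx": 0,"ty": 0,"tz": -0.12,"wx": 0,"wy": 0,"wz": 0},
])

```text
t: 32.1
ee_pos: [0.4168, 0.3397, 0.1504]
ee_rot: [-0.001, -3.138, 0.003]
contact_force: [1.0, 0.6, 0.0]
gripper_width: 0.0748
finger_force: 0.0
```

step_arm([
  {"gripper": 0.085,"tx": 0,"ty": 0,"tz": -0.04,"wx": 0,"wy": 0,"wz": 0},
  {"gripper": 0.085,"tx": -0.005,"ty": -0.038,"tz": -0.045,"wx": 0,"wy": 0,"wz": 0},
  {"gripper": 0.085,"tx": -0.01,"ty": -0.076,"tz": -0.045,"wx": 0,"wy": 0,"wz": 0},
  {"gripper": 0.085,"tx": -0.015,"ty": -0.114,"tz": -0.045,"wx": 0,"wy": 0,"wz": 0},
  {"gripper": 0.085,"tx": -0.02,"ty": -0.152,"tz": -0.045,"wx": 0,"wy": 0,"wz": 0},
  {"gripper": 0.085,"tx": -0.025,"ty": -0.19,"tz": -0.045,"wx": 0,"wy": 0,"wz": 0},
  {"gripper": 0.085,"tx": -0.03,"ty": -0.228,"tz": -0.045,"wx": 0,"wy": 0,"wz": 0},
  {"gripper": 0.085,"tx": -0.034,"ty": -0.266,"tz": -0.045,"wx": 0,"wy": 0,"wz": 0},
])

```text
t: 32.77
ee_pos: [0.4518, 0.0729, 0.1958]
ee_rot: [0.001, 3.141, 0.0]
contact_force: [1.1, 0.1, 0.5]
gripper_width: 0.0848
finger_force: 0.0
```

step_arm([
  {"gripper": 0.085,"tx": -0.005,"ty": -0.035,"tz": 0,"wx": 0,"wy": 0,"wz": 0.06},
  {"gripper": 0.085,"tx": -0.01,"ty": -0.07,"tz": 0,"wx": 0,"wy": 0,"wz": 0.117},
  {"gripper": 0.085,"tx": -0.01,"ty": -0.08,"tz": 0,"wx": 0,"wy": 0,"wz": 0.117},
  {"gripper": 0.085,"tx": -0.01,"ty": -0.08,"tz": 0,"wx": 0,"wy": 0,"wz": 0.117},
  {"gripper": 0.085,"tx": -0.01,"ty": -0.08,"tz": 0,"wx": 0,"wy": 0,"wz": 0.117},
  {"gripper": 0.085,"tx": -0.01,"ty": -0.08,"tz": 0,"wx": 0,"wy": 0,"wz": 0.117},
  {"gripper": 0.085,"tx": -0.01,"ty": -0.08,"tz": 0,"wx": 0,"wy": 0,"wz": 0.117},
  {"gripper": 0.085,"tx": -0.01,"ty": -0.08,"tz": 0,"wx": 0,"wy": 0,"wz": 0.117},
])

```text
t: 33.43
ee_pos: [0.4616, -0.004, 0.1952]
ee_rot: [-0.181, -3.136, -0.0]
contact_force: [-0.4, 0.4, 0.3]
gripper_width: 0.085
finger_force: 0.0
```

```bash
python3 look.py milk_jug; python3 go.py .4625 -.0054 .03 173.3; python3 - <<'E'
from h import *
cv2.imwrite("pics/jug.png",capture("wrist")[:,:,::-1])
E
```

```text
[(0.82, [317.8, 184.3])]
old [ 0.4625 -0.0054  4.5963] new [ 0.4616 -0.005   4.532 ] 0.083
pos [ 0.4617 -0.0043  0.1952] F [-0.7  0.3 -0.4] w 0.0854 t 33.53
shift [-0.001  -0.001   0.1652] turn [ 0.0002 -0.0002  0.0011]
```

View pics/jug.png

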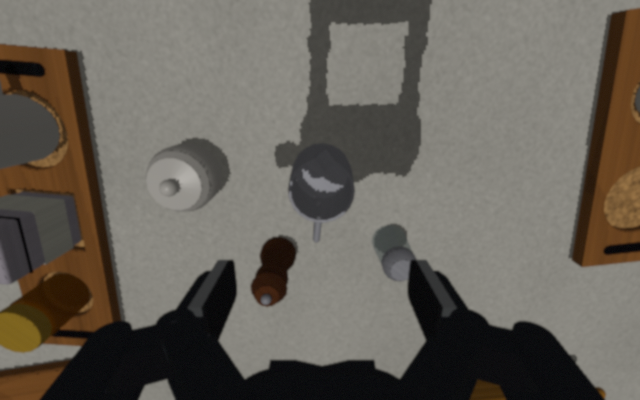

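step_arm([
  {"gripper": 0.085,"tx": 0,"ty": -0.001,"tz": 0.04,"wx": 0,"wy": 0,"wz": 0.03},
  {"gripper": 0.085,"tx": 0,"ty": -0.001,"tz": 0.08,"wx": 0,"wy": 0,"wz": 0.03},
  {"gripper": 0.085,"tx": 0,"ty": -0.001,"tz": 0.115,"wx": 0,"wy": 0,"wz": 0.03},
  {"gripper": 0.085,"tx": 0,"ty": -0.001,"tz": 0.14,"wx": 0,"wy": 0,"wz": 0.03},
  {"gripper": 0.085,"tx": 0,"ty": -0.001,"tz": 0.158,"wx": 0,"wy": 0,"wz": 0.03},
  {"gripper": 0.085,"tx": 0,"ty": -0.001,"tz": 0.168,"wx": 0,"wy": 0,"wz": 0.03},
  {"gripper": 0.085,"tx": 0,"ty": -0.001,"tz": 0.168,"wx": 0,"wy": 0,"wz": 0.03},
  {"gripper": 0.085,"tx": 0,"ty": -0.001,"tz": 0.168,"wx": 0,"wy": 0,"wz": 0.03},
])

```text
t: 34.25
ee_pos: [0.4619, -0.0062, 0.0274]
ee_rot: [-0.231, -3.133, -0.0]
contact_force: [0.4, -0.0, 0.3]
gripper_width: 0.0849
finger_force: 0.0
```

step_arm([
  {"gripper": 0.065,"tx": 0,"ty": 0,"tz": 0,"wx": 0,"wy": 0,"wz": 0},
  {"gripper": 0.05,"tx": 0,"ty": 0,"tz": 0,"wx": 0,"wy": 0,"wz": 0},
  {"gripper": 0.05,"tx": 0,"ty": 0,"tz": 0,"wx": 0,"wy": 0,"wz": 0},
  {"gripper": 0.05,"tx": 0,"ty": 0,"tz": 0,"wx": 0,"wy": 0,"wz": 0},
  {"gripper": 0.05,"tx": 0,"ty": 0,"tz": 0,"wx": 0,"wy": 0,"wz": 0},
  {"gripper": 0.05,"tx": 0,"ty": 0,"tz": 0,"wx": 0,"wy": 0,"wz": 0},
  {"gripper": 0.05,"tx": 0,"ty": 0,"tz": 0,"wx": 0,"wy": 0,"wz": 0},
  {"gripper": 0.05,"tx": 0,"ty": 0,"tz": 0,"wx": 0,"wy": 0,"wz": 0},
], squeeze=45)

```text
t: 34.92
ee_pos: [0.4634, -0.0064, 0.0295]
ee_rot: [0.232, 3.129, 0.0]
contact_force: [-2.1, 0.5, 6.2]
gripper_width: 0.0625
finger_force: 48.6
```

```bash
python3 go.py .5287 .3425 .10 180
```

```text
pos [ 0.4634 -0.0064  0.0295] F [-2.1  0.5  6.2] w 0.0625 t 34.92
shift [-0.0133  0.3547 -0.0703] turn [ 0.0002  0.0036 -0.1482]
```

step_arm([
  {"gripper": 0.05,"tx": 0,"ty": 0,"tz": -0.02,"wx": 0,"wy": 0,"wz": 0},
  {"gripper": 0.05,"tx": 0,"ty": 0,"tz": -0.05,"wx": 0,"wy": 0,"wz": 0},
  {"gripper": 0.05,"tx": 0,"ty": 0,"tz": -0.085,"wx": 0,"wy": 0,"wz": 0},
  {"gripper": 0.05,"tx": 0,"ty": 0,"tz": -0.12,"wx": 0,"wy": 0,"wz": 0},
  {"gripper": 0.05,"tx": 0,"ty": 0.02,"tz": -0.135,"wx": 0,"wy": 0,"wz": 0},
  {"gripper": 0.05,"tx": 0,"ty": 0.05,"tz": -0.135,"wx": 0,"wy": 0,"wz": 0},
  {"gripper": 0.05,"tx": 0,"ty": 0.085,"tz": -0.135,"wx": 0,"wy": 0,"wz": 0},
  {"gripper": 0.05,"tx": 0,"ty": 0.12,"tz": -0.135,"wx": 0,"wy": 0,"wz": 0},
])

```text
t: 35.58
ee_pos: [0.48, 0.1133, 0.1642]
ee_rot: [0.234, 3.129, 0.001]
contact_force: [0.0, -0.4, -2.5]
gripper_width: 0.0623
finger_force: 51.2
```

step_arm([
  {"gripper": 0.05,"tx": -0.002,"ty": 0.035,"tz": 0,"wx": 0,"wy": 0,"wz": -0.03},
  {"gripper": 0.05,"tx": -0.004,"ty": 0.07,"tz": 0,"wx": 0,"wy": 0,"wz": -0.06},
  {"gripper": 0.05,"tx": -0.006,"ty": 0.105,"tz": 0,"wx": 0,"wy": 0,"wz": -0.09},
  {"gripper": 0.05,"tx": -0.008,"ty": 0.14,"tz": 0,"wx": 0,"wy": 0,"wz": -0.12},
  {"gripper": 0.05,"tx": -0.01,"ty": 0.175,"tz": 0,"wx": 0,"wy": 0,"wz": -0.148},
  {"gripper": 0.05,"tx": -0.012,"ty": 0.21,"tz": 0,"wx": 0,"wy": 0,"wz": -0.148},
  {"gripper": 0.05,"tx": -0.013,"ty": 0.228,"tz": 0,"wx": 0,"wy": 0,"wz": -0.148},
  {"gripper": 0.05,"tx": -0.013,"ty": 0.235,"tz": 0,"wx": 0,"wy": 0,"wz": -0.148},
])

```text
t: 36.25
ee_pos: [0.5273, 0.3462, 0.1634]
ee_rot: [-0.005, 3.139, 0.004]
contact_force: [-0.5, 0.1, -1.1]
gripper_width: 0.0619
finger_force: 51.2
```

step_arm([
  {"gripper": 0.05,"tx": 0,"ty": 0,"tz": 0.03,"wx": 0,"wy": 0,"wz": 0},
  {"gripper": 0.05,"tx": 0,"ty": 0,"tz": 0.06,"wx": 0,"wy": 0,"wz": 0},
  {"gripper": 0.05,"tx": 0,"ty": 0,"tz": 0.08,"wx": 0,"wy": 0,"wz": 0},
  {"gripper": 0.05,"tx": 0,"ty": 0,"tz": 0.087,"wx": 0,"wy": 0,"wz": 0},
  {"gripper": 0.05,"tx": 0,"ty": 0,"tz": 0.09,"wx": 0,"wy": 0,"wz": 0},
  {"gripper": 0.05,"tx": 0,"ty": 0,"tz": 0.09,"wx": 0,"wy": 0,"wz": 0},
  {"gripper": 0.05,"tx": 0,"ty": 0,"tz": 0.09,"wx": 0,"wy": 0,"wz": 0},
  {"gripper": 0.05,"tx": 0,"ty": 0,"tz": 0.09,"wx": 0,"wy": 0,"wz": 0},
])

```text
t: 36.92
ee_pos: [0.5284, 0.3434, 0.0745]
ee_rot: [0.0, 3.138, 0.003]
contact_force: [0.1, 0.4, -2.0]
gripper_width: 0.0622
finger_force: 51.2
```

```bash
python3 go.py .5287 .3425 .0425 180; python3 - <<'E'
from h import *
cv2.imwrite("pics/jughold.png",capture("wrist")[:,:,::-1])
E
```

```text
pos [0.5284 0.3434 0.0745] F [ 0.1  0.4 -2. ] w 0.0622 t 36.92
shift [-0.0001 -0.001   0.032 ] turn [ 0.0019  0.0035 -0.0001]
```

View pics/jughold.png

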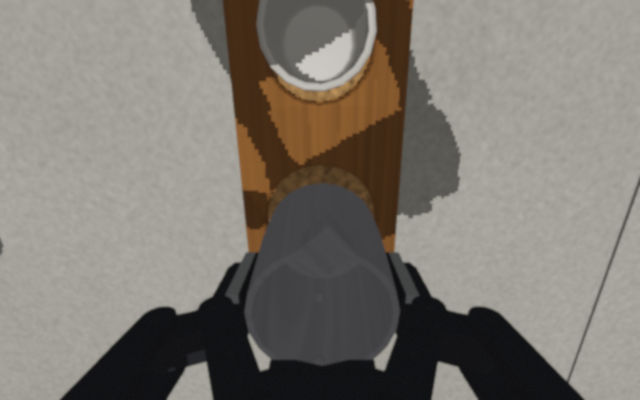

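The cup sits in its well and the jug hangs centred over the larger one, so I lower it.

step_arm([
  {"gripper": 0.05,"tx": -0.001,"ty": -0.001,"tz": 0.008,"wx": 0,"wy": 0,"wz": 0},
  {"gripper": 0.05,"tx": -0.001,"ty": -0.001,"tz": 0.016,"wx": 0,"wy": 0,"wz": 0},
  {"gripper": 0.05,"tx": -0.001,"ty": -0.001,"tz": 0.022,"wx": 0,"wy": 0,"wz": 0},
  {"gripper": 0.05,"tx": -0.001,"ty": -0.001,"tz": 0.026,"wx": 0,"wy": 0,"wz": 0},
  {"gripper": 0.05,"tx": -0.001,"ty": -0.001,"tz": 0.028,"wx": 0,"wy": 0,"wz": 0},
  {"gripper": 0.05,"tx": -0.001,"ty": -0.001,"tz": 0.029,"wx": 0,"wy": 0,"wz": 0},
  {"gripper": 0.05,"tx": -0.001,"ty": -0.001,"tz": 0.03,"wx": 0,"wy": 0,"wz": 0},
  {"gripper": 0.05,"tx": -0.001,"ty": -0.001,"tz": 0.03,"wx": 0,"wy": 0,"wz": 0},
])

```text
t: 37.63
ee_pos: [0.5275, 0.3417, 0.0428]
ee_rot: [0.0, -3.141, 0.001]
contact_force: [-0.9, -1.4, 0.4]
gripper_width: 0.0623
finger_force: 51.5
```

step_arm([
  {"gripper": 0.05,"tx": 0,"ty": 0,"tz": 0.0005,"wx": 0,"wy": 0,"wz": 0},
  {"gripper": 0.05,"tx": 0,"ty": 0,"tz": 0.001,"wx": 0,"wy": 0,"wz": 0},
  {"gripper": 0.05,"tx": 0,"ty": 0,"tz": 0.0015,"wx": 0,"wy": 0,"wz": 0},
  {"gripper": 0.05,"tx": 0,"ty": 0,"tz": 0.002,"wx": 0,"wy": 0,"wz": 0},
  {"gripper": 0.05,"tx": 0,"ty": 0,"tz": 0.0025,"wx": 0,"wy": 0,"wz": 0},
  {"gripper": 0.05,"tx": 0,"ty": 0,"tz": 0.003,"wx": 0,"wy": 0,"wz": 0},
  {"gripper": 0.05,"tx": 0,"ty": 0,"tz": 0.003,"wx": 0,"wy": 0,"wz": 0},
  {"gripper": 0.05,"tx": 0,"ty": 0,"tz": 0.003,"wx": 0,"wy": 0,"wz": 0},
])

```text
t: 38.3
ee_pos: [0.5278, 0.3419, 0.0426]
ee_rot: [0.001, -3.141, 0.001]
contact_force: [-7.5, -3.6, 18.2]
gripper_width: 0.062
finger_force: 53.5
```

step_arm([
  {"gripper": 0.07,"tx": 0,"ty": 0,"tz": -0.002,"wx": 0,"wy": 0,"wz": 0},
  {"gripper": 0.082,"tx": 0,"ty": 0,"tz": -0.002,"wx": 0,"wy": 0,"wz": 0},
  {"gripper": 0.082,"tx": 0,"ty": 0,"tz": -0.002,"wx": 0,"wy": 0,"wz": 0},
  {"gripper": 0.082,"tx": 0,"ty": 0,"tz": -0.002,"wx": 0,"wy": 0,"wz": 0},
  {"gripper": 0.082,"tx": 0,"ty": 0,"tz": -0.01,"wx": 0,"wy": 0,"wz": 0},
  {"gripper": 0.082,"tx": 0,"ty": 0,"tz": -0.04,"wx": 0,"wy": 0,"wz": 0},
  {"gripper": 0.082,"tx": 0,"ty": 0,"tz": -0.08,"wx": 0,"wy": 0,"wz": 0},
  {"gripper": 0.082,"tx": 0,"ty": 0,"tz": -0.12,"wx": 0,"wy": 0,"wz": 0},
])

```text
t: 38.97
ee_pos: [0.5266, 0.3411, 0.1591]
ee_rot: [0.0, -3.138, 0.003]
contact_force: [1.4, 0.5, 0.9]
gripper_width: 0.0818
finger_force: 0.0
```

step_arm([
  {"gripper": 0.082,"tx": 0,"ty": 0,"tz": -0.04,"wx": 0,"wy": 0,"wz": 0},
  {"gripper": 0.082,"tx": 0,"ty": -0.03,"tz": -0.08,"wx": 0,"wy": 0,"wz": 0},
  {"gripper": 0.082,"tx": 0,"ty": -0.06,"tz": -0.11,"wx": 0,"wy": 0,"wz": 0},
  {"gripper": 0.082,"tx": 0,"ty": -0.095,"tz": -0.11,"wx": 0,"wy": 0,"wz": 0},
  {"gripper": 0.082,"tx": 0,"ty": -0.13,"tz": -0.11,"wx": 0,"wy": 0,"wz": 0},
  {"gripper": 0.082,"tx": 0,"ty": -0.165,"tz": -0.11,"wx": 0,"wy": 0,"wz": 0},
  {"gripper": 0.082,"tx": 0,"ty": -0.2,"tz": -0.11,"wx": 0,"wy": 0,"wz": 0},
  {"gripper": 0.082,"tx": 0,"ty": -0.21,"tz": -0.11,"wx": 0,"wy": 0,"wz": 0},
])

```text
t: 39.63
ee_pos: [0.5276, 0.1276, 0.2697]
ee_rot: [0.004, 3.141, -0.004]
contact_force: [-0.4, 0.8, 0.4]
gripper_width: 0.0818
finger_force: 0.0
```

```bash
python3 - <<'E'
from h import *
cv2.imwrite("pics/end.png",cv2.resize(np.vstack([capture("side")[90:370,:,::-1],capture("scene")[110:300,:,::-1]]),(800,588)))
E
```

```text
(no output)
```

View pics/end.png

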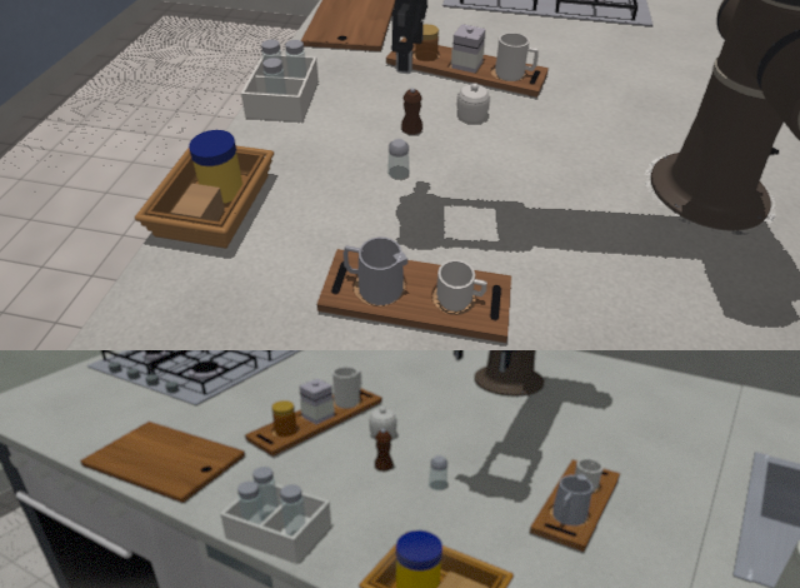

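All five pieces stand upright in their wells: jug (380,270) and cup (457,285) on the coffee tray, and jar, tin and mug along the tea tray. The sugar pot, salt shaker and pepper mill are where they were.

```bash
python3 -c "
from cell import robot
print(robot.finish_job())"
```

```text
the job is handed in; nothing more can be done
None
```

I set the mug, tin and jar in the tea tray and the cup and jug in the coffee tray, each upright in its own well, left the sugar pot, salt shaker and pepper mill where they stood, and handed the job in at about 40 s.

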